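# Sort tagged test cartridges, start the incubator and tidy the kit carton

### The arm

A 6-joint arm with a two-finger parallel gripper is mounted at the origin on the work surface. World frame = base frame: x ahead of the robot, y to its left, z up, the work surface at z = 0. Lengths are in m, angles in degrees, forces in N, time in s.
With the tool pointing down it reaches from about 0.4 to 0.825 m from the base axis. Payload 7 kg.
Tool frame: the origin (TCP) lies at the very end of the fingers, on their centre line; the grasp point (between the pads) lies 19 mm behind it; z points along the fingers, y is the direction in which the jaws open and shut (so a half turn about z gives the same grasp; the last joint's range is limited). The gripper opens to 88 mm and grips with 3 to 60 N. Pads are 19 mm wide; open, the fingers measure 130 mm over their backs; the gripper's body (78 mm by 193 mm) begins 47 mm behind the grasp point.
Start: joints at [-55.342, 20.546, 0.682, 0, -70.136, -16.507], TCP at [0.21, -0.641, 0.227] pointing down, gripper open.
Joint ranges: [-176.03, 176.03], [-82.01, 121.73], [-58.28, 71.71], [-173.87, 95.51], [-174.79, -0.11], [-173.66, 173.66]. Speed limits (degrees/s): [136.94, 136.94, 172.46, 180, 180, 180].

### API

Orientations are given as [roll, pitch, yaw] about the fixed x, y, z axes, in that order (R = Rz(yaw) Ry(pitch) Rx(roll)).
In Python, from plant import telemetry, optics, ctrl gives the robot as it stands.
- The arm moves only by the tool servo_tool, never from a script. Its argument "rows" is a list of rows, each a list of 3 entries, a list of its own where there are three numbers: the shift along the tool's x, y, z in m, then the turn, a rotation vector about the tool's x, y, z in units of 6 degrees (1.0 is 6 degrees), then the closure, from 0 (fully open) to 1 (shut). A call has 1 to 20 rows; each row shifts and turns the commanded pose from where the row before left it, along the tool's axes as they then stand; what a row does not reach is not made up. A row lasts 1/12 s, in which the tool goes at most 41.7 mm and 7.16 degrees, less where a joint would pass 70% of its speed; a pose out of reach is approached as far as the arm can. A call is refused whole if a number of a shift passes 0.0417 or a number of a turn 1, either way. A call with a gripper value outside its range is refused whole. The fingers move at their own pace and stop on an object; the grip force is fixed at half the most. Time passes only in rows, so rows that do not move let the fingers close. It gives the time, the measured TCP pose, the force and the opening at its end, in the units of the state.
- telemetry.get_obs(): the state, without advancing time (a new reading comes with each control period).
- optics.snapshot(name): name is "scene" or "top" or "wrist"; returns the picture (384x512x3 uint8, red, green, blue); there is no depth.
- optics.camera_info(name): a dict with "mtx" (3x3 intrinsics, pixels), "rvec" (rotation vector, rad) and "tvec" (3), from world to camera coordinates, as OpenCV has them. Camera axes: x right, y down, z forward; pixel columns grow to the right and rows downward; lengths in m; the calibration is good to about 2 mm. A picture is of the moment at which its call begins: read the wrist's pose just before it. camera_info takes no time and is no camera call; for the wrist camera it gives the pose at the moment of the call.
- ctrl.close_job(): hands the job in, once; it reports no verdict.
The state is a dict: "clock": time; "joint_pos": joint angles; "qvel": joint speeds; "tau": joint torques, N m; "tool_pos": TCP position; "orientation": TCP orientation; "force": force on the tool from outside, world axes, zero at the start; "moment": the same for the moment, N m; "opening": finger opening in m.
Only numpy, scipy, OpenCV 4.12 (cv2) and the standard library are available. Lean on these libraries where they do the work, as an engineer would, in place of code of your own. Each camera call takes 0.05 s, during which the arm holds its last target.

### The job

First slide the incubator's fader fully back to its zero end, then sort all the test cartridges on the bench, whatever their number, lying flat and tag up, one to a nest: those with a round blue tag into the nests of the aluminium incubator block, those with a bar-shaped blue tag into the nests of the shallow grey reject tray. When all are in place, slide the fader up until its white line is level with the set-point rider, without moving the rider. Also stand the fallen kit carton upright on one of its small (56 x 26 mm) ends on the bench, about where it lies, and leave the other things on the bench where they are.

Things in the scene. Friction and masses are not known exactly. Their poses are not given: they have to be found in the camera images.
- cart_a: white plastic test cartridge, a block 62 long (x) x 34 wide (y) x 28 high (z), about 45 g; on its top face a black window 22 x 10 at the -x end and a blue tag at the +x end: a ROUND dot, 20 across (passed). Origin: centre of the underside, z up. May be absent.
- cart_b: white plastic test cartridge, a block 62 long (x) x 34 wide (y) x 28 high (z), about 45 g; on its top face a black window 22 x 10 at the -x end and a blue tag at the +x end: a ROUND dot, 20 across (passed). Origin: centre of the underside, z up. May be absent.
- cart_c: white plastic test cartridge, a block 62 long (x) x 34 wide (y) x 28 high (z), about 45 g; on its top face a black window 22 x 10 at the -x end and a blue tag at the +x end: a ROUND dot, 20 across (passed). Origin: centre of the underside, z up. May be absent.
- cart_d: white plastic test cartridge, a block 62 long (x) x 34 wide (y) x 28 high (z), about 45 g; on its top face a black window 22 x 10 at the -x end and a blue tag at the +x end: a straight BAR, 8 x 30, across the width (rejected). Origin: centre of the underside, z up. May be absent.
- cart_e: white plastic test cartridge, a block 62 long (x) x 34 wide (y) x 28 high (z), about 45 g; on its top face a black window 22 x 10 at the -x end and a blue tag at the +x end: a straight BAR, 8 x 30, across the width (rejected). Origin: centre of the underside, z up. May be absent.
- cart_f: white plastic test cartridge, a block 62 long (x) x 34 wide (y) x 28 high (z), about 45 g; on its top face a black window 22 x 10 at the -x end and a blue tag at the +x end: a straight BAR, 8 x 30, across the width (rejected). Origin: centre of the underside, z up. May be absent.
- incubator: incubator block, fixed: thick aluminium block on a black base with a finned front, 88 (x) x 196 (y) x 32 high, three open nests in a row along y, 66 apart, nest floors at height 24. Origin: centre of the underside.
- tray: reject tray, fixed: shallow grey plastic tray, 88 (x) x 196 (y) x 14 high, three nests of the same size in a row along y, 66 apart, nest floors at height 6. Origin: centre of the underside.
- incubator_nest0 (a point): centre of the floor of nest 0 of the incubator block: an open recess 72 (x) x 44 (y), rim 8 above this point; x, y, z as the incubator block's axes
- incubator_nest1 (a point): centre of the floor of nest 1 of the incubator block: an open recess 72 (x) x 44 (y), rim 8 above this point; x, y, z as the incubator block's axes
- incubator_nest2 (a point): centre of the floor of nest 2 of the incubator block: an open recess 72 (x) x 44 (y), rim 8 above this point; x, y, z as the incubator block's axes
- tray_nest0 (a point): centre of the floor of nest 0 of the reject tray: an open recess 72 (x) x 44 (y), rim 8 above this point; x, y, z as the reject tray's axes
- tray_nest1 (a point): centre of the floor of nest 1 of the reject tray: an open recess 72 (x) x 44 (y), rim 8 above this point; x, y, z as the reject tray's axes
- tray_nest2 (a point): centre of the floor of nest 2 of the reject tray: an open recess 72 (x) x 44 (y), rim 8 above this point; x, y, z as the reject tray's axes
- faderbox: the incubator's control box, fixed: grey box 84 (x) x 190 (y) x 26 high with a slot along its y axis and a wedge-shaped scale beside it; the end where the scale lines are shortest (its -y end, nearer the robot) is zero. Origin: centre of the underside.
- fader (a joint): position of the fader grip in its slot, in m: 0 at the zero end, 0.12 at the other end, grows along the control box's +y; stays where it is left, slides with about 2 N
- fader_top (a point): centre of the top of the fader grip: a black grip 26 (x) x 16 (y) x 34 high standing on the control box, with a white line across its middle; this point is 60 above the table
- rider_tip (a point): tip of the set-point rider: a small black pointer 4 high at the slot's other edge (the box's +x side), which points across at the slot; 19 from the slot's middle line; axes as the control box's. Do not move it.
- rider (a joint): position of the rider along the scale, in m, same zero and direction as the fader's: the fader's line is level with the rider when both values are equal
- carton: small white kit carton with a teal band, 80 long (x) x 56 wide (y) x 26 thick (z), about 80 g, fallen over: it starts lying flat on the bench among the cartridges, its length across the robot's front. Origin: centre of the face it lies on at the start
- carton_mid (a point): centre of the kit carton, axes as the carton's; 40 above the table when the carton stands on a small end
- dropper: small dropper bottle, 24 across x 50 high, loose, a bystander; origin: centre of the underside
- vial: small vial, 24 across x 40 high, loose, a bystander; origin: centre of the underside
- marker: marker pen lying flat, 120 (x) x 12 x 12 high, loose, a bystander; origin: centre of the underside
Mind the look-alikes: they are no part of the job. What is shaped like the cart_b but turquoise is not meant. What is shaped like the carton but brown is not meant.

How it is judged:
By the outcome, as a careful person would: the job done as asked, in the order asked, and still so for the second after the job is handed in, with the robot touching nothing.
Of cart_a, cart_b, cart_c, cart_d, cart_e, cart_f only 4 to 6 are there at a start; the rules pass over those that are not, and their reading is None.
At some moment in a run one of cart_a, cart_b, cart_c, cart_d, cart_e, cart_f may be knocked a few centimetres aside while the robot is not near it.
Once in a run the grip may slacken for a moment while it holds something.
It also fails if it takes over 210 s, if anything falls off the work surface, if the arm or the gripper's body presses on something with over 40 N, if the wrist force passes 120 N, or if a joint passes its speed limit or range.

## Working session

There is one attempt and no reset: what is moved stays moved. The work goes in short steps, Python scripts to look and compute and a tool call to move; the robot and the scene stay as the last step left them, time stands still between calls to the robot, and variables do not carry over. Pictures are saved under pics/ and viewed, and the job is handed in when it is done.

Besides the shell and the picture viewer there is one more tool, called after "Request:" as a command line: name --argument value ..., lists and objects as JSON in quotes. servo_tool: Moves the arm, as the interface text tells. Its arguments: {"type":"object","properties":{"rows":{"type":"array"}},"required":["rows"]}

```bash
ls; mkdir -p pics; python3 - <<'E'
from plant import telemetry, optics, ctrl
import cv2
print(telemetry.get_obs())
for n in ["scene","top","wrist"]:
    im=optics.snapshot(n); cv2.imwrite(f"pics/{n}0.png",cv2.resize(im[:,:,::-1],(800,600),interpolation=cv2.INTER_CUBIC)); cv2.imwrite(f"pics/{n}0_raw.png",im[:,:,::-1])
    print(n,optics.camera_info(n))
E
```

```text
pics
{'clock': 0.0, 'joint_pos': array([-5.53436668e+01,  2.05926930e+01,  6.34108913e-01, -1.98983465e-02,
       -7.01369784e+01, -1.65059337e+01]), 'qvel': array([-0.05923189, -0.06296843, -0.03248486,  0.04210298, -0.01107604,
       -0.02057622]), 'tau': array([ 2.50460238e-03, -5.82711482e+01,  2.93062466e+01,  6.99718729e+00,
        6.91790512e-03, -9.12208907e-05]), 'tool_pos': array([ 0.21007829, -0.64095742,  0.22561175]), 'orientation': array([ 1.79903061e+02, -9.21850216e-03, -1.61856369e+02]), 'force': array([-0.58648035,  0.12887763, -0.79481625]), 'moment': array([ 0.00118841, -0.04016571, -0.0007164 ]), 'opening': 0.08781708514394475}
scene {'mtx': array([[386.4853633 ,   0.        , 254.68827344],
       [  0.        , 386.4853633 , 192.77502486],
       [  0.        ,   0.        ,   1.        ]]), 'rvec': array([ 1.32186609,  1.95772336, -1.05400954]), 'tvec': array([ 0.2167732 , -0.19887322,  1.41148185])}
top {'mtx': array([[464.29149578,   0.        , 253.16815042],
       [  0.        , 464.29149578, 180.08776602],
       [  0.        ,   0.        ,   1.        ]]), 'rvec': array([ 2.20554091, -2.18462288,  0.04228959]), 'tvec': array([-0.00344943,  0.53439917,  1.24950876])}
wrist {'mtx': array([[281.01680112,   0.        , 251.66976903],
       [  0.        , 281.01680112, 192.09631958],
       [  0.        ,   0.        ,   1.        ]]), 'rvec': array([-1.74063071, -2.40442456, -0.32213401]), 'tvec': array([ 0.67523792, -0.0318995 ,  0.38919752])}
```

View pics/top0.png

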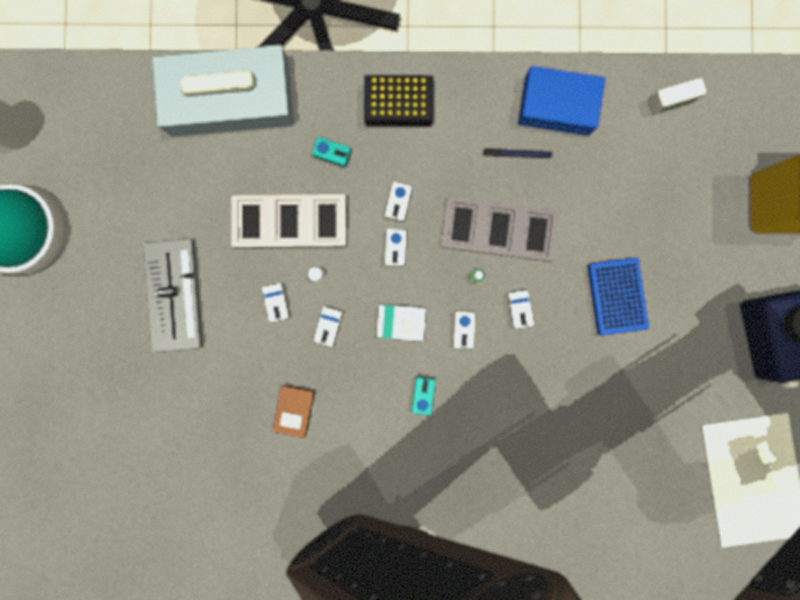

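View pics/scene0.png

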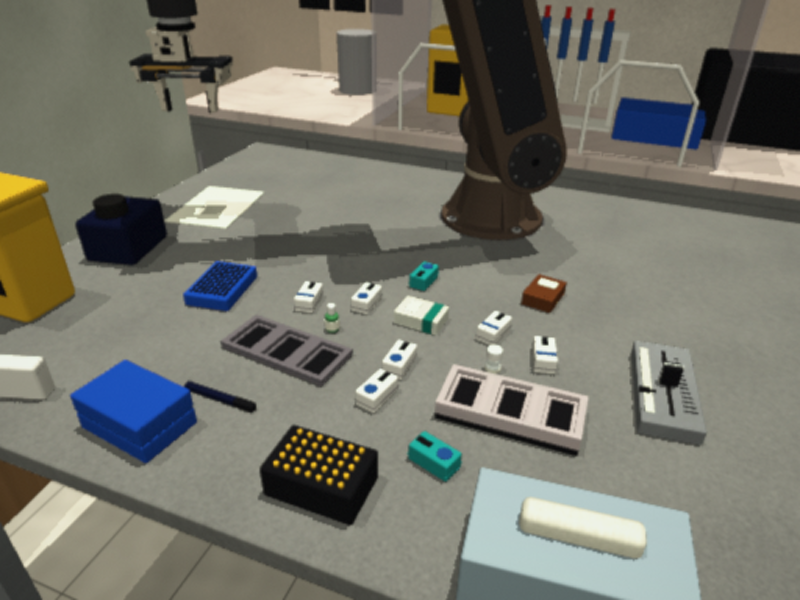

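View pics/wrist0.png

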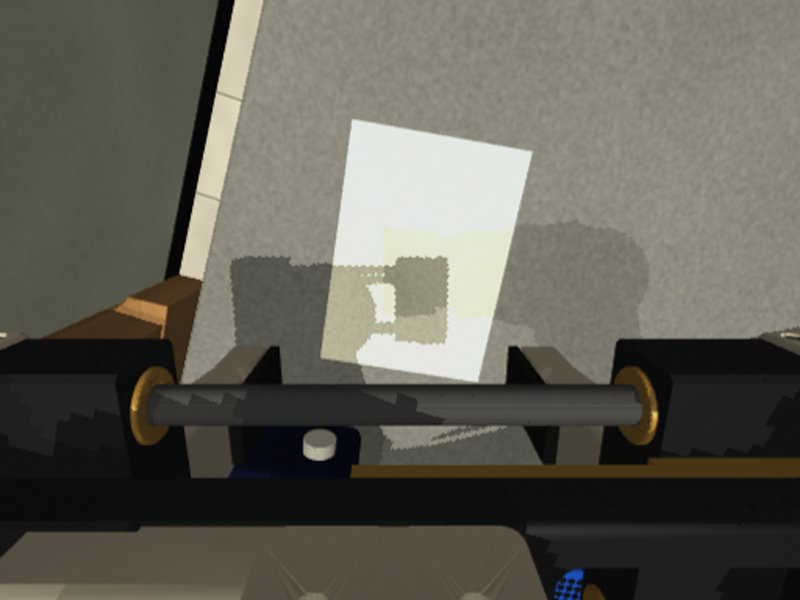

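```bash
cat > h.py <<'E'
import numpy as np, cv2
from plant import telemetry, optics, ctrl
from scipy.optimize import minimize
from scipy.spatial.transform import Rotation as Ro
def cam(n):
    c=optics.camera_info(n); return c["mtx"],cv2.Rodrigues(c["rvec"])[0],np.array(c["tvec"]).reshape(3)
def p2w(C,uv,z):
    K,R,t=C; uv=np.atleast_2d(uv).astype(float)
    d=np.linalg.inv(K)@np.c_[uv,np.ones(len(uv))].T
    d=(R.T@d).T; o=-R.T@t
    s=(z-o[2])/d[:,2]
    return o+d*s[:,None]
def w2p(C,X):
    K,R,t=C; c=(R@np.atleast_2d(X).T).T+t; q=(K@c.T).T; return q[:,:2]/q[:,2:]
def snap(n,name=None):
    im=optics.snapshot(n)
    if name: cv2.imwrite(f"pics/{name}.png",im[:,:,::-1])
    return im
def box(x,y,yaw,L,W,z0,z1):
    c,s=np.cos(yaw),np.sin(yaw)
    P=[]
    for z in (z0,z1):
        for a,b in ((1,1),(1,-1),(-1,-1),(-1,1)):
            u,v=a*L/2,b*W/2; P.append([x+c*u-s*v,y+s*u+c*v,z])
    return np.array(P)
def fit(C,mask,p0,L,W,z0,z1,S=8):
    # silhouette fit of a box to a binary mask
    ys,xs=np.where(mask); x0,x1,y0,y1=xs.min()-8,xs.max()+9,ys.min()-8,ys.max()+9
    M=cv2.resize(mask[y0:y1,x0:x1].astype(np.float32),None,fx=S,fy=S,interpolation=cv2.INTER_LINEAR)
    M=(M>0.5).astype(np.float32)
    def cost(p):
        q=w2p(C,box(p[0],p[1],p[2],L,W,z0,z1)); q=(q-[x0,y0]+0.5)*S-0.5
        h=cv2.convexHull((q*16).astype(np.float32)).astype(np.int32)
        A=np.zeros_like(M); cv2.fillConvexPoly(A,h,1.0,shift=4)
        return np.abs(A-M).sum()/M.sum()
    best=None
    r=minimize(cost,p0,method="Nelder-Mead",options=dict(initial_simplex=np.array(p0)+np.array([[0,0,0],[.006,0,0],[0,.006,0],[0,0,.15]]),xatol=1e-5,fatol=1e-5))
    return r.x,r.fun
E
python3 - <<'E'
import cv2
im=cv2.imread("pics/top0_raw.png"); c=im[80:290,80:440]
cv2.imwrite("pics/top0_crop.png",cv2.resize(c[:,:180],None,fx=3.8,fy=2.8*1.357,interpolation=cv2.INTER_CUBIC)[:600])
cv2.imwrite("pics/top0_cropR.png",cv2.resize(im[110:240,230:430],None,fx=4,fy=4,interpolation=cv2.INTER_CUBIC))
cv2.imwrite("pics/top0_cropL.png",cv2.resize(im[110:240,80:280],None,fx=4,fy=4,interpolation=cv2.INTER_CUBIC))
E
```

```text
(no output)
```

View pics/top0_cropR.png

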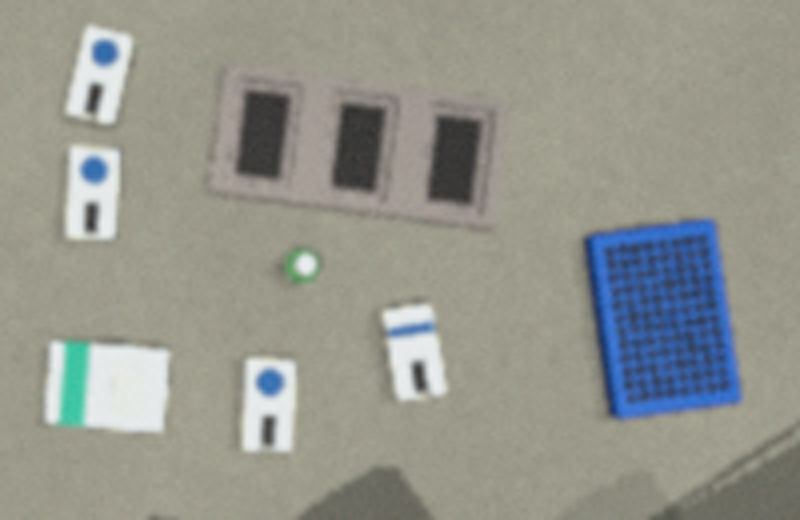

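View pics/top0_cropL.png

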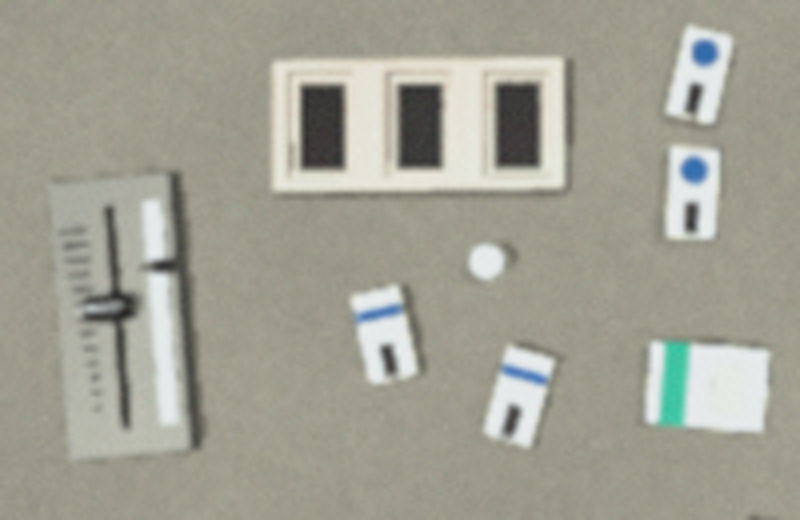

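```bash
cat > top.py <<'E'
from h import *
def measure(im,C,verbose=True):
    hsv=cv2.cvtColor(im,cv2.COLOR_RGB2HSV)
    H,S,V=[hsv[...,i].astype(int) for i in range(3)]
    blue=((H>100)&(H<125)&(S>90)).astype(np.uint8)
    white=((S<28)&(V>185)).astype(np.uint8)
    n,lab,st,ce=cv2.connectedComponentsWithStats(blue)
    out=[]
    for i in range(1,n):
        if not 12<=st[i,4]<=90: continue
        u,v=ce[i]
        if not(70<u<440 and 80<v<330): continue
        # local white region
        m=white.copy()|(lab==i).astype(np.uint8)
        x0,y0=int(u)-32,int(v)-32
        sub=np.zeros_like(m); sub[max(y0,0):y0+64,max(x0,0):x0+64]=m[max(y0,0):y0+64,max(x0,0):x0+64]
        n2,l2,s2,c2=cv2.connectedComponentsWithStats(sub,connectivity=4)
        k=l2[int(round(v)),int(round(u))]
        if k==0 or s2[k,4]<150: continue
        cn,_=cv2.findContours((l2==k).astype(np.uint8),cv2.RETR_EXTERNAL,cv2.CHAIN_APPROX_NONE)
        f=np.zeros_like(m); cv2.drawContours(f,[cv2.convexHull(max(cn,key=cv2.contourArea))],-1,1,-1)
        w,hh=cv2.minAreaRect(np.argwhere(lab==i)[:,::-1].astype(np.float32))[1]
        kind="bar" if max(w,hh)/max(min(w,hh),.5)>1.8 else "round"
        M=cv2.moments(f,True); cu,cv_=M["m10"]/M["m00"],M["m01"]/M["m00"]
        wc=p2w(C,[cu,cv_],.02)[0]; tg=p2w(C,[u,v],.028)[0]
        yaw=np.arctan2(tg[1]-wc[1],tg[0]-wc[0])
        p,c=fit(C,f,[wc[0],wc[1],yaw],.062,.034,0,.028)
        out.append((kind,p,c,(u,v)))
        if verbose: print(kind,"px",np.round([u,v],1),"area",f.sum(),"xy",np.round(p[:2],4),"yaw",round(np.degrees(p[2]),1),"cost",round(c,3))
    return out
if __name__=="__main__":
    import sys
    C=cam("top"); im=cv2.imread(sys.argv[1])[:,:,::-1] if len(sys.argv)>1 else snap("top","top_last")
    measure(np.ascontiguousarray(im),C)
E
python3 top.py pics/top0_raw.png
python3 - <<'E'
from h import *
C=cam("top")
K,R,t=C; print("campos",-R.T@t)
def cr(s,u,v,ox=80,oy=110): return [ox+(u+.5)/4-.5, oy+(v+.5)/4-.5]
# crop L coords
print("vial",p2w(C,cr(0,487,261),.04))
print("inc corners",p2w(C,[cr(0,*q) for q in((272,60),(565,57),(568,190),(274,192))],.032))
print("inc floors",p2w(C,[cr(0,*q) for q in((323,126),(420,126),(518,125))],.024))
print("tray corners",p2w(C,[cr(0,*q,230) for q in((225,68),(502,100),(492,228),(210,190))],.014))
print("tray floors",p2w(C,[cr(0,*q,230) for q in((263,135),(358,147),(454,160))],.006))
print("fbox corners",p2w(C,[cr(0,*q) for q in((52,184),(170,174),(192,449),(70,460))],.026))
print("slot ends",p2w(C,[cr(0,*q) for q in((109,207),(126,428))],.026))
print("carton",p2w(C,[cr(0,*q,230) for q in((50,342),(170,348),(163,432),(47,424))],.026))
print("dropper",p2w(C,cr(0,304,264,230),.05))
E
```

```text
round px [255.7 122.7] area 308 xy [ 6.763e-01 -5.000e-04] yaw -12.7 cost 0.083
bar px [174.3 187.9] area 318 xy [0.4962 0.2119] yaw 15.0 cost 0.089
bar px [332.5 192. ] area 310 xy [ 0.4893 -0.2154] yaw 9.2 cost 0.111
campos [ 0.47719932 -0.00729365  1.27243629]
vial [[0.54573295 0.1393767  0.04      ]]
inc corners [[0.68035929 0.2871918  0.032     ]
 [0.68408314 0.08985223 0.032     ]
 [0.59435323 0.08668756 0.032     ]
 [0.59122068 0.28406263 0.032     ]]
inc floors [[0.63703842 0.2536422  0.024     ]
 [0.63761749 0.18796611 0.024     ]
 [0.6388813  0.12166905 0.024     ]]
tray corners [[ 0.68105805 -0.08612426  0.014     ]
 [ 0.66077107 -0.27463436  0.014     ]
 [ 0.57341396 -0.26783771  0.014     ]
 [ 0.59754191 -0.07647651  0.014     ]]
tray floors [[ 0.63641583 -0.11293005  0.006     ]
 [ 0.62874168 -0.17793902  0.006     ]
 [ 0.6203968  -0.24354891  0.006     ]]
fbox corners [[0.59583015 0.43566019 0.026     ]
 [0.60332164 0.3560105  0.026     ]
 [0.41846719 0.33706901 0.026     ]
 [0.41029873 0.41884505 0.026     ]]
slot ends [[0.58061393 0.3967293  0.026     ]
 [0.43206675 0.38173043 0.026     ]]
carton [[ 0.49310188  0.03079183  0.026     ]
 [ 0.48985248 -0.04973299  0.026     ]
 [ 0.43362643 -0.04548948  0.026     ]
 [ 0.43819929  0.03221041  0.026     ]]
dropper [[ 0.54575525 -0.13672452  0.05      ]]
```

```bash
python3 - <<'E'
import cv2,numpy as np
im=cv2.imread("pics/top0_raw.png"); hsv=cv2.cvtColor(im,cv2.COLOR_BGR2HSV)
for u,v in((253,152),(297,205),(210,203)):
    print(hsv[v-4:v+5:2,u-8:u+9:2].tolist())
H,S,V=[hsv[...,i].astype(int) for i in range(3)]
b=((H>100)&(H<125)&(S>90)).astype(np.uint8)
n,l,s,c=cv2.connectedComponentsWithStats(b)
for i in range(1,n):
    if s[i,4]>8: print(s[i],c[i])
E
```

```text
[[[29, 34, 151], [42, 7, 190], [90, 4, 235], [99, 8, 228], [102, 26, 217], [100, 7, 225], [90, 3, 232], [83, 5, 204], [25, 28, 153]], [[25, 32, 143], [38, 5, 188], [99, 8, 230], [108, 91, 185], [106, 162, 175], [107, 96, 194], [102, 11, 230], [77, 8, 213], [27, 30, 152]], [[24, 25, 143], [53, 5, 197], [103, 22, 221], [106, 160, 175], [106, 173, 177], [106, 160, 177], [101, 31, 221], [53, 10, 211], [25, 32, 150]], [[26, 30, 144], [24, 6, 199], [98, 9, 229], [107, 100, 188], [106, 153, 178], [106, 109, 184], [97, 10, 228], [46, 13, 210], [26, 27, 149]], [[26, 28, 144], [30, 6, 205], [90, 4, 234], [94, 8, 228], [102, 32, 222], [98, 12, 226], [90, 2, 232], [36, 17, 208], [28, 24, 149]]]
[[[24, 28, 139], [60, 3, 186], [80, 3, 235], [90, 6, 227], [98, 19, 216], [101, 9, 227], [83, 4, 232], [68, 5, 208], [30, 30, 155]], [[23, 31, 139], [60, 5, 192], [95, 7, 229], [107, 94, 193], [106, 158, 176], [107, 98, 193], [101, 12, 227], [56, 8, 214], [28, 29, 157]], [[28, 28, 138], [66, 7, 196], [103, 21, 219], [106, 166, 175], [106, 169, 183], [107, 160, 179], [102, 32, 215], [45, 9, 218], [25, 29, 
[... 868 characters left out ...]
 [98, 4, 233], [96, 5, 234], [90, 5, 233], [75, 2, 233], [96, 5, 233], [41, 11, 194], [26, 29, 151]]]
[ 332   42   55   44 1903] [359.2301629  63.9096164]
[204  92   6   5  24] [206.29166667  94.        ]
[345  98   7   2  13] [348.23076923  98.46153846]
[253 120   6   6  28] [255.67857143 122.67857143]
[251 150   6   6  28] [253.14285714 152.21428571]
[ 377  165   38   50 1524] [395.27952756 189.23687664]
[170 187  10   3  17] [174.29411765 187.88235294]
[ 475  187   37   57 1026] [495.92007797 214.80896686]
[328 191  10   3  20] [332.5 192. ]
[206 202  10   4  18] [210.77777778 203.27777778]
[295 203   5   6  28] [297.         205.32142857]
[267 256   6   6  26] [269.96153846 258.80769231]
```

```bash
sed -i 's/white=((S<28)&(V>185)).astype(np.uint8)/white=(((S<20)\&(V>180))|((H>95)\&(H<115)\&(S>=20)\&(V>150))).astype(np.uint8)/' top.py; python3 top.py pics/top0_raw.png
```

```text
round px [255.7 122.7] area 312 xy [ 6.76e-01 -3.00e-04] yaw -13.7 cost 0.077
round px [253.1 152.2] area 310 xy [0.5951 0.0037] yaw -3.1 cost 0.075
bar px [174.3 187.9] area 312 xy [0.4963 0.2126] yaw 14.5 cost 0.113
bar px [332.5 192. ] area 314 xy [ 0.4894 -0.2152] yaw 9.0 cost 0.098
bar px [210.8 203.3] area 318 xy [0.4562 0.1198] yaw -15.2 cost 0.057
round px [297.  205.3] area 315 xy [ 0.4527 -0.1165] yaw -2.3 cost 0.062
```

```bash
cat > plan.py <<'E'
# plan.py x y z yaw [n]: constant row that takes the tool (pointing down) from the measured pose to the target
import sys
from h import *
def plan(x,y,z,yaw,n=None,src=None,verbose=True):
    o=telemetry.get_obs() if src is None else src
    R0=Ro.from_euler("xyz",o["orientation"],degrees=True); Rt=Ro.from_euler("xyz",[180,0,yaw],degrees=True)
    d=np.array([x,y,z])-o["tool_pos"]
    w=(R0.inv()*Rt).as_rotvec(degrees=True)/6
    if n is None: n=int(max(np.ceil(np.linalg.norm(d)/.032),np.ceil(np.abs(w).max()/.95),1))
    A=sum((R0*Ro.from_rotvec(w*6/n*k,degrees=True)).as_matrix() for k in range(n))
    v=np.linalg.solve(A,d)
    print("n",n,"row",np.round(v,4).tolist(),np.round(w/n,3).tolist(),"| tcp",np.round(o["tool_pos"],4),"ori",np.round(o["orientation"],2),"t",round(o["clock"],2),"open",round(o["opening"],4))
if __name__=="__main__":
    a=[float(q) for q in sys.argv[1:]]
    plan(*a[:4],n=int(a[4]) if len(a)>4 else None)
E
python3 plan.py 0.45 0.37 0.25 -84.3
python3 - <<'E'
from h import *
o=telemetry.get_obs(); K,R,t=cam("wrist"); p=-R.T@t
Rt=Ro.from_euler("xyz",o["orientation"],degrees=True).as_matrix()
print("cam in tool",Rt.T@(p-o["tool_pos"])); print("cam axes in tool (cols x,y,z)",np.round(Rt.T@R.T,3))
C=cam("top")
for q in((105,300),(107,308)): print(p2w(C,[80+(q[0]+.5)/4-.5,110+(q[1]+.5)/4-.5],.06))
E
```

```text
n 33 row [-0.0318, 0.0121, -0.0007] [0.0, 0.0, -0.392] | tcp [ 0.2101 -0.6411  0.2258] ori [ 1.7993e+02 -1.0000e-02 -1.6185e+02] t 0.15 open 0.0877
cam in tool [ 0.07111026 -0.00048892 -0.15798539]
cam axes in tool (cols x,y,z) [[ 0.001 -0.965 -0.263]
 [ 1.     0.001 -0.001]
 [ 0.001 -0.263  0.965]]
[[0.5167253  0.38686595 0.06      ]]
[[0.51149965 0.38542788 0.06      ]]
```

```bash
python3 plan.py 0.56 -0.2 0.27 -125
```

```text
n 18 row [-0.0306, 0.0088, -0.0024] [0.001, 0.0, -0.341] | tcp [ 0.2101 -0.6411  0.2258] ori [ 1.7993e+02 -1.0000e-02 -1.6185e+02] t 0.15 open 0.0877
```

Request:
servo_tool --rows '[[[-0.0306,0.0088,-0.0024],[0,0,-0.341],0.3],[[-0.0306,0.0088,-0.0024],[0,0,-0.341],0.3],[[-0.0306,0.0088,-0.0024],[0,0,-0.341],0.3],[[-0.0306,0.0088,-0.0024],[0,0,-0.341],0.3],[[-0.0306,0.0088,-0.0024],[0,0,-0.341],0.3],[[-0.0306,0.0088,-0.0024],[0,0,-0.341],0.3],[[-0.0306,0.0088,-0.0024],[0,0,-0.341],0.3],[[-0.0306,0.0088,-0.0024],[0,0,-0.341],0.3],[[-0.0306,0.0088,-0.0024],[0,0,-0.341],0.3],[[-0.0306,0.0088,-0.0024],[0,0,-0.341],0.3],[[-0.0306,0.0088,-0.0024],[0,0,-0.341],0.3],[[-0.0306,0.0088,-0.0024],[0,0,-0.341],0.3],[[-0.0306,0.0088,-0.0024],[0,0,-0.341],0.3],[[-0.0306,0.0088,-0.0024],[0,0,-0.341],0.3],[[-0.0306,0.0088,-0.0024],[0,0,-0.341],0.3],[[-0.0306,0.0088,-0.0024],[0,0,-0.341],0.3],[[-0.0306,0.0088,-0.0024],[0,0,-0.341],0.3],[[-0.0306,0.0088,-0.0024],[0,0,-0.341],0.3]]'

```text
clock: 1.65
tool_pos: [0.5606, -0.1984, 0.2696]
orientation: [180.0, -0.0, -124.9]
force: [0.9, -0.5, -0.3]
opening: 0.0612
```

```bash
python3 plan.py 0.512 0.385 0.2 -84.3 19;python3 plan.py 0.512 0.385 0.2 -84.3 20
```

```text
n 19 row [-0.0295, 0.011, 0.0037] [0.0, 0.0, -0.356] | tcp [ 0.5606 -0.1984  0.2696] ori [ 1.7997e+02 -1.0000e-02 -1.2492e+02] t 1.65 open 0.0612
n 20 row [-0.028, 0.0104, 0.0035] [0.0, 0.0, -0.339] | tcp [ 0.5606 -0.1984  0.2696] ori [ 1.7997e+02 -1.0000e-02 -1.2492e+02] t 1.65 open 0.0612
```

Request:
servo_tool --rows '[[[-0.028,0.0104,0.0035],[0,0,-0.339],0.3],[[-0.028,0.0104,0.0035],[0,0,-0.339],0.3],[[-0.028,0.0104,0.0035],[0,0,-0.339],0.3],[[-0.028,0.0104,0.0035],[0,0,-0.339],0.3],[[-0.028,0.0104,0.0035],[0,0,-0.339],0.3],[[-0.028,0.0104,0.0035],[0,0,-0.339],0.3],[[-0.028,0.0104,0.0035],[0,0,-0.339],0.3],[[-0.028,0.0104,0.0035],[0,0,-0.339],0.3],[[-0.028,0.0104,0.0035],[0,0,-0.339],0.3],[[-0.028,0.0104,0.0035],[0,0,-0.339],0.3],[[-0.028,0.0104,0.0035],[0,0,-0.339],0.3],[[-0.028,0.0104,0.0035],[0,0,-0.339],0.3],[[-0.028,0.0104,0.0035],[0,0,-0.339],0.3],[[-0.028,0.0104,0.0035],[0,0,-0.339],0.3],[[-0.028,0.0104,0.0035],[0,0,-0.339],0.3],[[-0.028,0.0104,0.0035],[0,0,-0.339],0.3],[[-0.028,0.0104,0.0035],[0,0,-0.339],0.3],[[-0.028,0.0104,0.0035],[0,0,-0.339],0.3],[[-0.028,0.0104,0.0035],[0,0,-0.339],0.3],[[-0.028,0.0104,0.0035],[0,0,-0.339],0.3]]'

```text
clock: 3.32
tool_pos: [0.5118, 0.3843, 0.1993]
orientation: [180.0, -0.0, -84.2]
force: [0.9, 1.0, -1.0]
opening: 0.0618
```

```bash
python3 - <<'E'
from h import *
o=telemetry.get_obs(); C=cam("wrist"); im=snap("wrist","w1")
import pickle; pickle.dump((C,im),open("w1.pkl","wb"))
cv2.imwrite("pics/w1b.png",cv2.resize(im[:,:,::-1],(800,600),interpolation=cv2.INTER_CUBIC)); print(o["tool_pos"],o["orientation"])
E
```

```text
[0.51182241 0.38425907 0.19926154] [ 1.79978481e+02 -1.78088946e-02 -8.42431709e+01]
```

View pics/w1b.png

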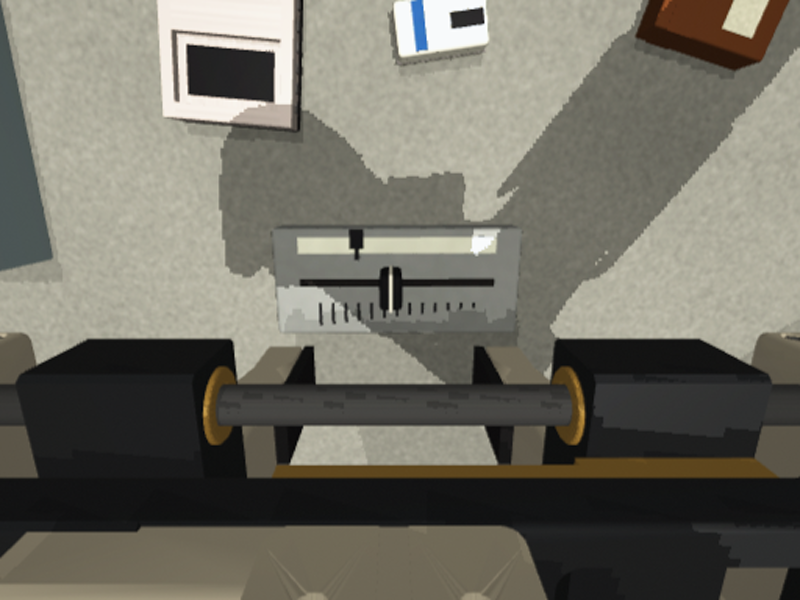

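```bash
python3 - <<'E'
import cv2
im=cv2.imread("pics/w1.png")[138:218,168:340]
cv2.imwrite("pics/w1c.png",cv2.resize(im,None,fx=4.6,fy=4.6,interpolation=cv2.INTER_CUBIC))
E
```

```text
(no output)
```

View pics/w1c.png

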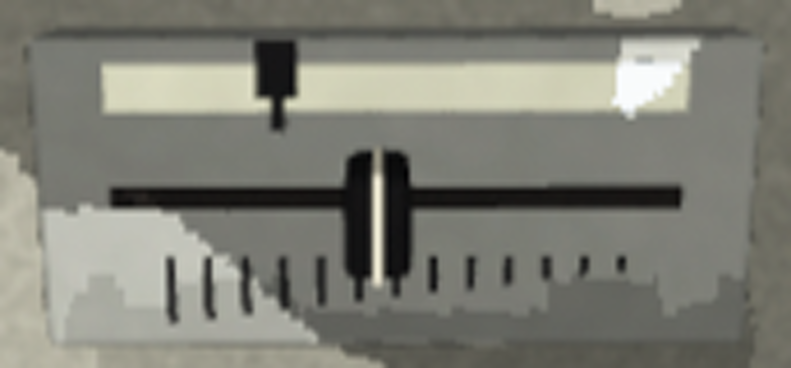

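```bash
python3 - <<'E'
from h import *
import pickle
C,im=pickle.load(open("w1.pkl","rb"))
f=lambda u,v:[168+(u+.5)/4.6-.5,138+(v+.5)/4.6-.5]
S=p2w(C,[f(110,197),f(682,197)],.026); print("slot",S)
B=p2w(C,[f(32,38),f(762,38),f(752,343),f(48,343)],.026); print("corners",B)
d=S[0]-S[1]; print("slot len",np.linalg.norm(d),"angle",np.degrees(np.arctan2(d[1],d[0])))
e=B[0]-B[1]; print(np.linalg.norm(e),np.degrees(np.arctan2(e[1],e[0]))); e=B[3]-B[2]; print(np.linalg.norm(e),np.degrees(np.arctan2(e[1],e[0])))
c=B.mean(0); u=d/np.linalg.norm(d)
print("centre",c,"slotmid",S.mean(0))
P=p2w(C,[f(378,150),f(378,280)],.06)
for n,q,z in(("rider",(278,128),.028),("fadertopfar",(378,152),.06),("fadertopnear",(378,283),.06),("tick0",(621,265),.026),("tick12",(171,290),.026)):
    X=p2w(C,f(*q),z)[0]; print(n,X,"along",np.dot(X-c,u)+.06,"cross",np.cross(u[:2],(X-c)[:2]))
E
```

```text
slot [[0.58343771 0.39555555 0.026     ]
 [0.43402173 0.38036084 0.026     ]]
corners [[0.60504306 0.35613111 0.026     ]
 [0.42044495 0.33735758 0.026     ]
 [0.40865661 0.41849509 0.026     ]
 [0.59829823 0.43777951 0.026     ]]
slot len 0.1501865983233136 angle 5.8066778149658855
0.18555027957350567 5.806983741548543
0.1906196083515639 5.806378568522401
centre [0.50811071 0.38744082 0.026     ] slotmid [0.50872972 0.3879582  0.026     ]
rider [0.54087077 0.37248623 0.028     ] along 0.09107897697278125 cross -0.01819227046149975
fadertopfar [0.51505279 0.37001875 0.06      ] along 0.06514382229896284 cross -0.01803502292758535
fadertopnear [0.51188073 0.4017622  0.06      ] along 0.06519959405173273 cross 0.013866471263193415
tick0 [0.44720278 0.40035246 0.026     ] along 0.00071088937034159 cross 0.01900757961199297
tick12 [0.56603102 0.41942816 0.026     ] along 0.12085934716671176 cross 0.02596328340168395<stdin>:13: DeprecationWarning: Arrays of 2-dimensional vectors are deprecated. Use arrays of 3-dimensional vectors instead. (deprecated in NumPy 2.0)
```

```bash
python3 plan.py 0.5136 0.3882 0.04 -84.2 8
```

```text
n 8 row [0.0001, -0.0004, 0.0198] [0.001, 0.0, 0.005] | tcp [0.5101 0.3882 0.1982] ori [ 1.7995e+02  2.0000e-02 -8.3970e+01] t 3.37 open 0.0616
```

Request:
servo_tool --rows '[[[0.0001,-0.0004,0.0198],[0,0,0],0.4],[[0.0001,-0.0004,0.0198],[0,0,0],0.4],[[0.0001,-0.0004,0.0198],[0,0,0.01],0.4],[[0.0001,-0.0004,0.0198],[0,0,0.01],0.4],[[0.0001,-0.0004,0.0198],[0,0,0.01],0.4],[[0.0001,-0.0004,0.0198],[0,0,0.01],0.4],[[0,-0.0004,0.0198],[0,0,0],0.4],[[0,-0.0004,0.0194],[0,0,0],0.4],[[0,0,0],[0,0,0],0.4],[[0,0,0],[0,0,0],0.85],[[0,0,0],[0,0,0],1],[[0,0,0],[0,0,0],1],[[0,0,0],[0,0,0],1],[[0,0,0],[0,0,0],1]]'

```text
clock: 4.53
tool_pos: [0.5162, 0.3832, 0.0429]
orientation: [-179.9, 0.1, -84.6]
force: [-0.7, -0.2, 0.7]
opening: 0.0249
```

```bash
python3 plan.py 0.4498 0.3818 0.04 -84.2 8; python3 - <<'E'
from h import *
im=snap("wrist","w2"); cv2.imwrite("pics/w2c.png",cv2.resize(im[120:300,130:400,::-1],None,fx=2.9,fy=2.9,interpolation=cv2.INTER_CUBIC))
E
```

```text
n 8 row [-0.0006, 0.0083, 0.0004] [-0.001, 0.002, -0.008] | tcp [0.5162 0.3832 0.0429] ori [-1.7993e+02  8.0000e-02 -8.4580e+01] t 4.53 open 0.0249
```

View pics/w2c.png

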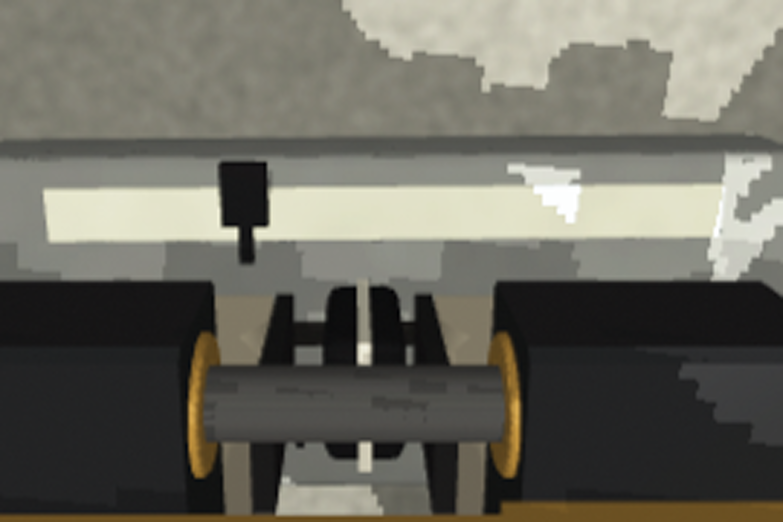

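Request:
servo_tool --rows '[[[0,0,0],[0,0,0],1],[[0,0,0],[0,0,0],1],[[0,0,0],[0,0,0],1],[[0,0,0],[0,0,0],1]]'

```text
clock: 4.92
tool_pos: [0.5161, 0.3829, 0.0424]
orientation: [-180.0, 0.0, -84.6]
force: [-2.0, -1.0, 5.7]
opening: 0.0155
```

```bash
python3 plan.py 0.4498 0.3818 0.04 -84.2 8; python3 -c "
from h import *
for i in range(4): print(telemetry.get_obs()['tool_pos'],telemetry.get_obs()['qvel'])"
```

```text
n 8 row [-0.0007, 0.0083, 0.0003] [-0.001, 0.001, -0.008] | tcp [0.5161 0.3829 0.0424] ori [-1.7996e+02  2.0000e-02 -8.4560e+01] t 4.92 open 0.0155
[0.51607581 0.38294992 0.04243522] [-0.0241985   0.07325177  0.00440041  0.01334356 -0.06052403 -0.06042012]
[0.51607581 0.38294992 0.04243522] [-0.0241985   0.07325177  0.00440041  0.01334356 -0.06052403 -0.06042012]
[0.51607581 0.38294992 0.04243522] [-0.0241985   0.07325177  0.00440041  0.01334356 -0.06052403 -0.06042012]
[0.51607581 0.38294992 0.04243522] [-0.0241985   0.07325177  0.00440041  0.01334356 -0.06052403 -0.06042012]
```

Request:
servo_tool --rows '[[[0,0.005,0],[0,0,0],1],[[0,0.008,0],[0,0,0],1],[[0,0.008,0],[0,0,0],1],[[0,0.008,0],[0,0,0],1],[[0,0.008,0],[0,0,0],1],[[0,0.008,0],[0,0,0],1],[[0,0.008,0],[0,0,0],1],[[0,0.006,0],[0,0,0],1],[[0,0.004,0],[0,0,0],1],[[0,0.002,0],[0,0,0],1],[[0,0.002,0],[0,0,0],1],[[0,0,0],[0,0,0],1],[[0,0,0],[0,0,0],1]]'

```text
clock: 6.0
tool_pos: [0.4498, 0.3762, 0.0424]
orientation: [-179.9, 0.0, -84.6]
force: [1.6, -3.6, 5.5]
opening: 0.0156
```

Request:
servo_tool --rows '[[[0,0.0015,0],[0,0,0],1],[[0,0.0015,0],[0,0,0],1],[[0,0,0],[0,0,0],1],[[0,0,0],[0,0,0],1]]'

```text
clock: 6.33
tool_pos: [0.4495, 0.3763, 0.0425]
orientation: [-179.7, 0.0, -84.5]
force: [18.2, -5.1, -2.4]
opening: 0.0159
```

Request:
servo_tool --rows '[[[0,0,0],[0,0,0],0.6],[[0,0,0],[0,0,0],0.6],[[0,0,0],[0,0,0],0.6],[[0,0,0],[0,0,0],0.6],[[0,0,-0.01],[0,0,0],0.5],[[0,0,-0.025],[0,0,0],0.4],[[0,0,-0.035],[0,0,0],0.3],[[0,0,-0.035],[0,0,0],0.3],[[0,0,-0.035],[0,0,0],0.3],[[0,0,-0.02],[0,0,0],0.3],[[0,0,0],[0,0,0],0.3],[[0,0,0],[0,0,0],0.3]]'

```text
clock: 7.33
tool_pos: [0.4461, 0.3768, 0.2039]
orientation: [-179.9, 0.2, -84.6]
force: [-0.8, -0.0, -0.4]
opening: 0.0611
```

```bash
python3 - <<'E'
from h import *
import pickle
o=telemetry.get_obs(); C=cam("wrist"); im=snap("wrist","w3"); pickle.dump((C,im),open("w3.pkl","wb"))
cv2.imwrite("pics/w3b.png",cv2.resize(im[:,:,::-1],(800,600),interpolation=cv2.INTER_CUBIC)); print(o["tool_pos"],o["orientation"],o["qvel"])
E
python3 top.py; python3 plan.py 0.4963 0.2126 0.1 -165.5
```

```text
[0.44614141 0.37679961 0.20388897] [-1.79886270e+02  1.74332866e-01 -8.45584006e+01] [-0.00479925  2.01266411 -2.54082095 -0.79462921  0.87578277  0.03056089]
round px [255.7 122.7] area 312 xy [ 6.76e-01 -3.00e-04] yaw -13.7 cost 0.077
round px [253.1 152.1] area 310 xy [0.5951 0.0039] yaw -3.2 cost 0.067
bar px [174.3 187.9] area 317 xy [0.496  0.2121] yaw 13.9 cost 0.092
bar px [332.5 191.9] area 316 xy [ 0.4894 -0.2151] yaw 8.2 cost 0.092
bar px [210.8 203.3] area 316 xy [0.4561 0.1199] yaw -14.7 cost 0.063
round px [297.  205.3] area 313 xy [ 0.4527 -0.1165] yaw -3.0 cost 0.061
n 15 row [0.008, -0.0094, 0.0068] [0.0, -0.001, 0.899] | tcp [0.4455 0.3758 0.2013] ori [ 1.7995e+02 -2.0000e-02 -8.4580e+01] t 7.43 open 0.0613
```

View pics/w3b.png

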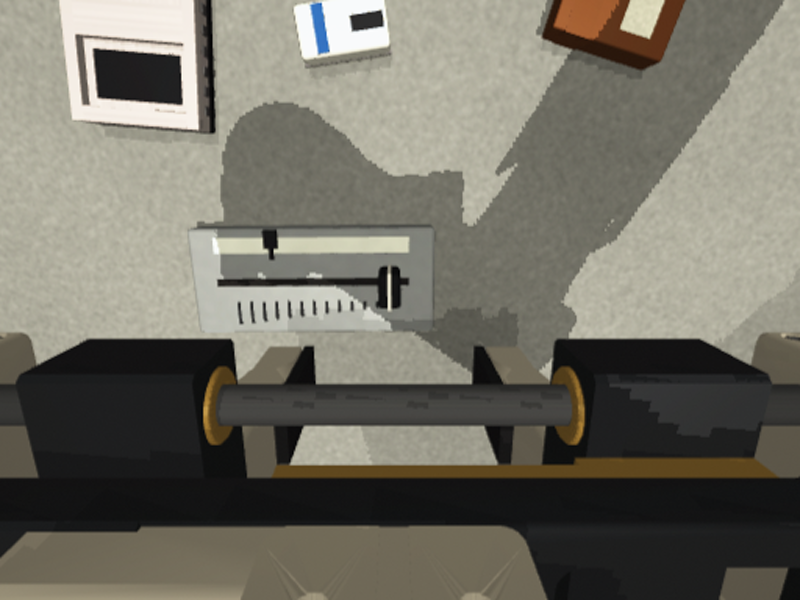

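```bash
python3 - <<'E'
from h import *
import pickle
C,im=pickle.load(open("w3.pkl","rb"))
g=lambda u,v:[(u+.5)*.64-.5,(v+.5)*.64-.5]
u=np.array([np.cos(np.radians(5.8)),np.sin(np.radians(5.8)),0])
S=p2w(C,[g(218,282.5),g(408,282.5)],.026); m=S.mean(0); print(S,np.linalg.norm(S[0]-S[1]))
r=p2w(C,g(271,258),.028)[0]; f1=p2w(C,g(388.5,268),.06)[0]; 
print("rider along",(r-m)@u+.06,"fader along",(f1-m)@u+.06, "diff",(r-f1)@u)
cv2.imwrite("pics/w3c.png",cv2.resize(im[138:218,115:287,::-1],None,fx=4.6,fy=4.6,interpolation=cv2.INTER_CUBIC))
E
```

```text
[[0.58285073 0.39594363 0.026     ]
 [0.43444872 0.38159996 0.026     ]] 0.1490935864531048
rider along 0.0908130236806287 fader along 0.0001332078298369871 diff 0.09067981585079171
```

View pics/w3c.png

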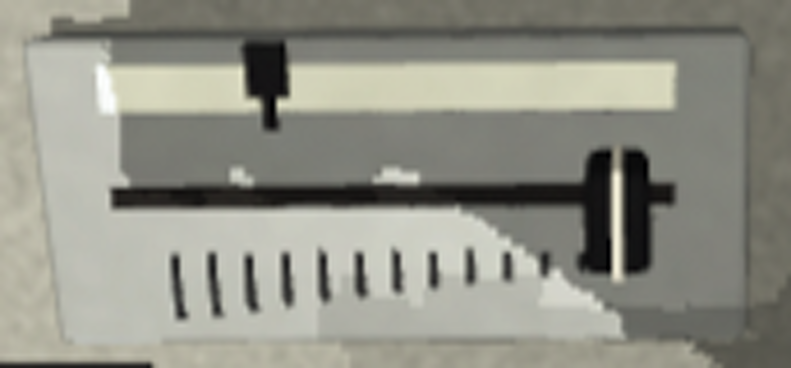

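Request:
servo_tool --rows '[[[0.008,-0.0094,0.0068],[0,0,0.9],0.3],[[0.008,-0.0094,0.0068],[0,0,0.9],0.3],[[0.008,-0.0094,0.0068],[0,0,0.9],0.3],[[0.008,-0.0094,0.0068],[0,0,0.9],0.3],[[0.008,-0.0094,0.0068],[0,0,0.9],0.3],[[0.008,-0.0094,0.0068],[0,0,0.9],0.3],[[0.008,-0.0094,0.0068],[0,0,0.9],0.3],[[0.008,-0.0094,0.0068],[0,0,0.9],0.3],[[0.008,-0.0094,0.0068],[0,0,0.9],0.3],[[0.008,-0.0094,0.0068],[0,0,0.9],0.3],[[0.008,-0.0094,0.0068],[0,0,0.9],0.3],[[0.008,-0.0094,0.0068],[0,0,0.9],0.3],[[0.008,-0.0094,0.0068],[0,0,0.9],0.3],[[0.008,-0.0094,0.0068],[0,0,0.9],0.3],[[0.008,-0.0094,0.0068],[0,0,0.93],0.3],[[0,0,0],[0,0,0],0.3],[[0,0,0],[0,0,0],0.3],[[0,0,0],[0,0,0],0.3]]'

```text
clock: 8.93
tool_pos: [0.4967, 0.2138, 0.0995]
orientation: [-180.0, -0.0, -165.6]
force: [0.5, -0.1, -0.3]
opening: 0.0616
```

```bash
python3 plan.py 0.496 0.2123 0.010 -165.8 6; python3 - <<'E'
from h import *
C=cam("wrist"); im=snap("wrist","w4")
# overlay expected cartridge
P=w2p(C,box(.496,.2123,np.radians(14.2),.062,.034,0.028,.028)[:4])
v=cv2.resize(im[:,:,::-1],(800,600),interpolation=cv2.INTER_CUBIC).copy()
cv2.polylines(v,[(P*1.5625).astype(np.int32)],True,(0,0,255),1); cv2.imwrite("pics/w4b.png",v)
E
```

```text
n 6 row [0.0002, -0.0002, 0.0149] [-0.001, -0.001, 0.005] | tcp [0.4967 0.2138 0.0995] ori [-1.7997e+02 -2.0000e-02 -1.6560e+02] t 8.93 open 0.0616
```

View pics/w4b.png

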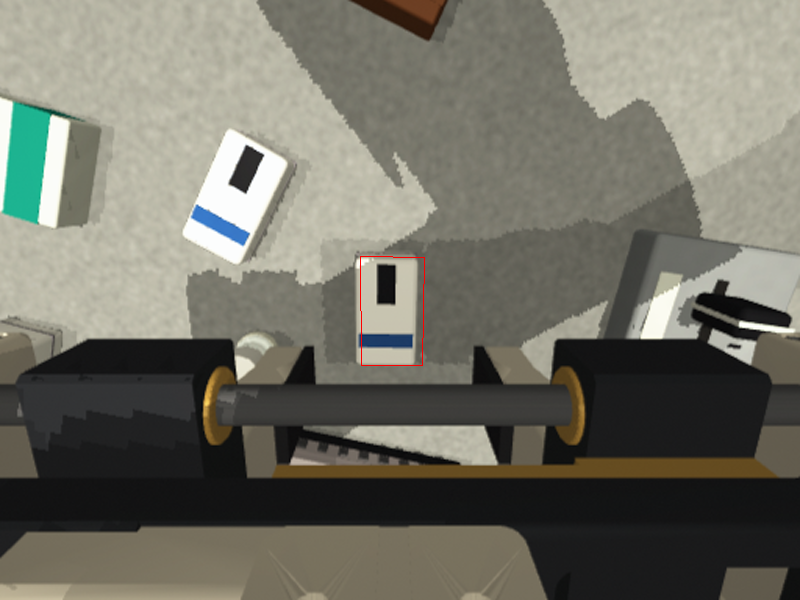

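Request:
servo_tool --rows '[[[0.0002,-0.0004,0.0149],[0,0,0],0.3],[[0.0002,-0.0004,0.0149],[0,0,0],0.3],[[0.0002,-0.0004,0.0149],[0,0,0.03],0.3],[[0.0002,-0.0004,0.0149],[0,0,0],0.3],[[0.0002,-0.0004,0.0149],[0,0,0],0.3],[[0.0002,-0.0004,0.0149],[0,0,0],0.3],[[0,0,0],[0,0,0],0.4],[[0,0,0],[0,0,0],1],[[0,0,0],[0,0,0],1],[[0,0,0],[0,0,0],1],[[0,0,0],[0,0,0],1],[[0,0,0],[0,0,0],1],[[0,0,0],[0,0,0],1]]'

```text
clock: 10.07
tool_pos: [0.4965, 0.2115, 0.0114]
orientation: [180.0, 0.1, -165.9]
force: [-1.8, 0.7, 6.0]
opening: 0.034
```

```bash
cat > plan2.py <<'E'
# plan2.py lift x y z yaw n : as plan.py, starting 'lift' above the present pose
import sys
from plan import *
a=[float(q) for q in sys.argv[1:]]
o=telemetry.get_obs(); o=dict(o); o["tool_pos"]=np.array(o["tool_pos"])+[0,0,a[0]]
plan(*a[1:5],n=int(a[5]),src=o)
E
python3 plan2.py 0.1 0.6204 -0.2435 0.11 173 15
```

```text
n 15 row [-0.006, -0.031, 0.0001] [0.001, 0.001, 0.234] | tcp [0.4965 0.2115 0.1114] ori [ 1.7995e+02  1.0000e-01 -1.6592e+02] t 10.07 open 0.034
```

Request:
servo_tool --rows '[[[0,0,-0.01],[0,0,0],1],[[0,0,-0.03],[0,0,0],1],[[0,0,-0.03],[0,0,0],1],[[0,0,-0.03],[0,0,0],1],[[-0.006,-0.031,0],[0,0,0.234],1],[[-0.006,-0.031,0],[0,0,0.234],1],[[-0.006,-0.031,0],[0,0,0.234],1],[[-0.006,-0.031,0],[0,0,0.234],1],[[-0.006,-0.031,0],[0,0,0.234],1],[[-0.006,-0.031,0],[0,0,0.234],1],[[-0.006,-0.031,0],[0,0,0.234],1],[[-0.006,-0.031,0],[0,0,0.234],1],[[-0.006,-0.031,0],[0,0,0.234],1],[[-0.006,-0.031,0],[0,0,0.234],1],[[-0.006,-0.031,0],[0,0,0.234],1],[[-0.006,-0.031,0],[0,0,0.234],1],[[-0.006,-0.031,0],[0,0,0.234],1],[[-0.006,-0.031,0],[0,0,0.234],1],[[-0.006,-0.031,0],[0,0,0.234],1],[[0,0,0],[0,0,0],1]]'

```text
clock: 11.73
tool_pos: [0.6189, -0.2485, 0.1106]
orientation: [-180.0, -0.0, 172.7]
force: [-0.3, -0.6, 0.3]
opening: 0.0336
```

Request:
servo_tool --rows '[[[0,0,0],[0,0,0],1],[[0,0,0],[0,0,0],1]]'

```text
clock: 11.9
tool_pos: [0.6188, -0.2438, 0.1106]
orientation: [180.0, -0.0, 172.9]
force: [0.0, 0.9, 0.1]
opening: 0.0338
```

```bash
python3 - <<'E'
from h import *
o=telemetry.get_obs();print(o["tool_pos"],o["orientation"])
C=cam("wrist"); im=snap("wrist","w5")
import pickle; pickle.dump((C,im),open("w5.pkl","wb"))
v=cv2.resize(im[:,:,::-1],(800,600),interpolation=cv2.INTER_CUBIC).copy()
for c in((.6364,-.1129),(.6287,-.1779),(.6204,-.2435)):
    for z,col in ((.014,(0,0,255)),):
        P=w2p(C,box(c[0],c[1],np.radians(-7),.072,.044,z,z)[:4]); cv2.polylines(v,[(P*1.5625).astype(np.int32)],True,col,1)
cv2.imwrite("pics/w5b.png",v)
E
python3 plan.py 0.6204 -0.2435 0.017 173 6
```

```text
[ 0.61881591 -0.24378329  0.11057725] [ 1.79987643e+02 -2.10121006e-02  1.72948791e+02]
n 6 row [-0.0002, -0.0, 0.0156] [0.0, -0.0, 0.0] | tcp [ 0.619  -0.2432  0.1107] ori [ 1.7999e+02 -1.0000e-02  1.7301e+02] t 11.95 open 0.0338
```

View pics/w5b.png

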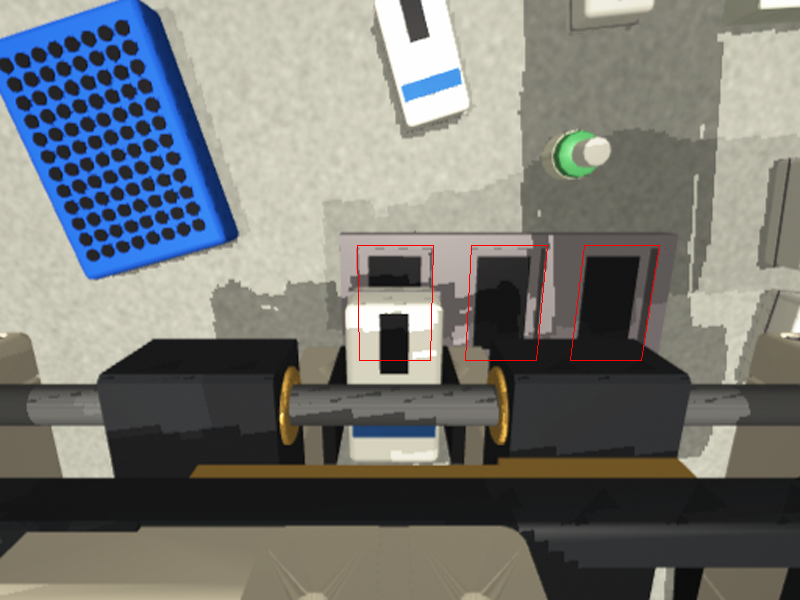

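Request:
servo_tool --rows '[[[-0.0002,0,0.0155],[0,0,0],1],[[-0.0002,0,0.0155],[0,0,0],1],[[-0.0002,0,0.0155],[0,0,0],1],[[-0.0002,0,0.0155],[0,0,0],1],[[-0.0002,0,0.0155],[0,0,0],1],[[-0.0002,0,0.0155],[0,0,0],1],[[0,0,0],[0,0,0],1],[[0,0,0],[0,0,0],1],[[0,0,0],[0,0,0],0.55],[[0,0,0],[0,0,0],0.5],[[0,0,0],[0,0,0],0.5],[[0,0,0],[0,0,0],0.5]]'

```text
clock: 12.95
tool_pos: [0.6207, -0.2436, 0.0179]
orientation: [180.0, 0.0, 173.0]
force: [0.6, 0.8, 0.7]
opening: 0.0437
```

```bash
python3 plan2.py 0.1 0.4894 -0.2151 0.1 -171.5 6
```

```text
n 6 row [0.022, 0.0046, 0.003] [-0.0, 0.001, -0.43] | tcp [ 0.6207 -0.2436  0.1179] ori [1.8000e+02 4.0000e-02 1.7301e+02] t 12.95 open 0.0437
```

Request:
servo_tool --rows '[[[0,0,-0.01],[0,0,0],0.5],[[0,0,-0.03],[0,0,0],0.4],[[0,0,-0.03],[0,0,0],0.3],[[0,0,-0.03],[0,0,0],0.3],[[0.022,0.0046,0.003],[0,0,-0.43],0.3],[[0.022,0.0046,0.003],[0,0,-0.43],0.3],[[0.022,0.0046,0.003],[0,0,-0.43],0.3],[[0.022,0.0046,0.003],[0,0,-0.43],0.3],[[0.022,0.0046,0.003],[0,0,-0.43],0.3],[[0.022,0.0046,0.003],[0,0,-0.43],0.3],[[0,0,0],[0,0,0],0.3],[[0,0,0],[0,0,0],0.3],[[0,0,0],[0,0,0],0.3]]'

```text
clock: 14.03
tool_pos: [0.4901, -0.2152, 0.1005]
orientation: [-180.0, 0.1, -171.5]
force: [0.9, 0.3, -0.0]
opening: 0.0614
```

```bash
cat > wl.py <<'E'
# wl.py name kind x y yaw : wrist view with the expected outline, and a fit from the wrist image
import sys
from h import *
name=sys.argv[1]; x,y,yaw=map(float,sys.argv[2:5])
o=telemetry.get_obs(); C=cam("wrist"); im=snap("wrist",name)
v=cv2.resize(im[:,:,::-1],(800,600),interpolation=cv2.INTER_CUBIC).copy()
P=w2p(C,box(x,y,np.radians(yaw),.062,.034,0.028,.028)[:4])
cv2.polylines(v,[(P*1.5625).astype(np.int32)],True,(0,0,255),1); cv2.imwrite(f"pics/{name}b.png",v)
print(np.round(o["tool_pos"],4),np.round(o["orientation"],2))
E
python3 wl.py w6 0.4894 -0.2151 8.5; python3 plan.py 0.4894 -0.2151 0.01 -171.5 6; python3 top.py
```

```text
[ 0.4901 -0.2152  0.1005] [-1.7996e+02  1.1000e-01 -1.7154e+02]
n 6 row [0.0002, 0.0, 0.015] [-0.001, 0.002, -0.001] | tcp [ 0.4903 -0.2152  0.1002] ori [-1.7997e+02  9.0000e-02 -1.7154e+02] t 14.08 open 0.0614
round px [255.7 122.7] area 313 xy [ 6.762e-01 -3.000e-04] yaw -13.7 cost 0.077
bar px [345.6 143.1] area 236 xy [ 0.6308 -0.2467] yaw -8.9 cost 0.473
bar px [210.8 203.3] area 311 xy [0.4556 0.1203] yaw -14.9 cost 0.065
```

View pics/w6b.png

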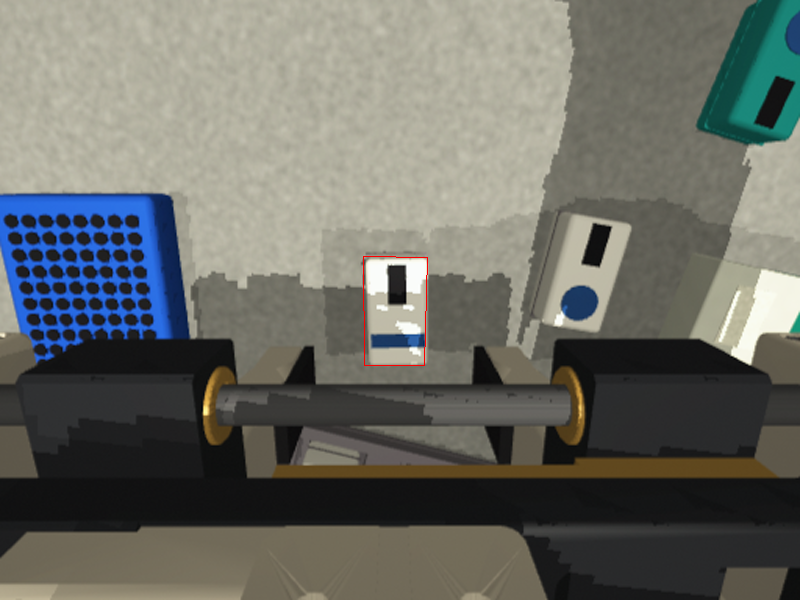

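View pics/top_last.png

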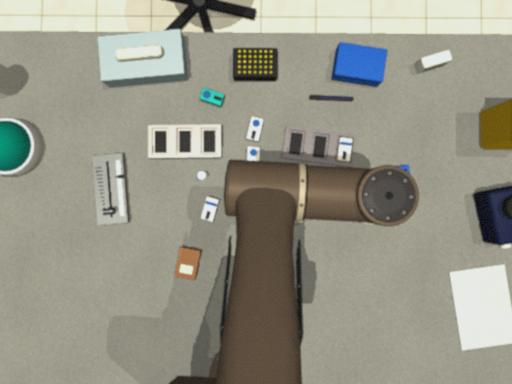

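Request:
servo_tool --rows '[[[0.0002,0,0.0149],[0,0,0],0.3],[[0.0002,0,0.0149],[0,0,0],0.3],[[0.0002,0,0.0149],[0,0,0],0.3],[[0.0002,0,0.0149],[0,0,0],0.3],[[0.0002,0,0.0149],[0,0,0],0.3],[[0.0002,0,0.0149],[0,0,0],0.4],[[0,0,0],[0,0,0],0.6],[[0,0,0],[0,0,0],1],[[0,0,0],[0,0,0],1],[[0,0,0],[0,0,0],1],[[0,0,0],[0,0,0],1],[[0,0,0],[0,0,0],1]]'

```text
clock: 15.13
tool_pos: [0.4887, -0.2152, 0.0108]
orientation: [-180.0, 0.1, -171.5]
force: [0.2, 0.9, 1.9]
opening: 0.0339
```

```bash
python3 plan2.py 0.1 0.6287 -0.1779 0.11 173 6
```

```text
n 6 row [-0.0236, 0.0054, 0.0002] [-0.0, 0.003, 0.43] | tcp [ 0.4887 -0.2152  0.1108] ori [-1.7997e+02  1.0000e-01 -1.7151e+02] t 15.13 open 0.0339
```

Request:
servo_tool --rows '[[[0,0,-0.01],[0,0,0],1],[[0,0,-0.03],[0,0,0],1],[[0,0,-0.03],[0,0,0],1],[[0,0,-0.03],[0,0,0],1],[[-0.0236,0.0054,0],[0,0,0.43],1],[[-0.0236,0.0054,0],[0,0,0.43],1],[[-0.0236,0.0054,0],[0,0,0.43],1],[[-0.0236,0.0054,0],[0,0,0.43],1],[[-0.0236,0.0054,0],[0,0,0.43],1],[[-0.0236,0.0054,0],[0,0,0.43],1],[[0,0,0],[0,0,0],1],[[0,0,0],[0,0,0],1],[[0,0,0],[0,0,0],1]]'

```text
clock: 16.22
tool_pos: [0.6272, -0.1778, 0.1102]
orientation: [180.0, -0.0, 173.0]
force: [-0.6, -0.7, 0.3]
opening: 0.0333
```

```bash
python3 plan.py 0.6287 -0.1779 0.017 173 6
```

```text
n 6 row [-0.0002, 0.0, 0.0155] [0.0, -0.001, 0.001] | tcp [ 0.6272 -0.1778  0.1102] ori [ 1.7999e+02 -3.0000e-02  1.7303e+02] t 16.22 open 0.0333
```

Request:
servo_tool --rows '[[[-0.0002,0,0.0155],[0,0,0],1],[[-0.0002,0,0.0155],[0,0,0],1],[[-0.0002,0,0.0155],[0,0,0],1],[[-0.0002,0,0.0155],[0,0,0],1],[[-0.0002,0,0.0155],[0,0,0],1],[[-0.0002,0,0.0155],[0,0,0],1],[[0,0,0],[0,0,0],1],[[0,0,0],[0,0,0],1],[[0,0,0],[0,0,0],0.55],[[0,0,0],[0,0,0],0.5],[[0,0,0],[0,0,0],0.5],[[0,0,0],[0,0,0],0.5]]'

```text
clock: 17.22
tool_pos: [0.6292, -0.178, 0.0176]
orientation: [180.0, 0.0, 173.0]
force: [-0.1, 0.4, 0.1]
opening: 0.0435
```

```bash
python3 plan2.py 0.1 0.4527 -0.1165 0.1 177.3 7
```

```text
n 7 row [0.0259, 0.0065, 0.0025] [0.0, 0.001, -0.102] | tcp [ 0.6292 -0.178   0.1176] ori [1.7999e+02 4.0000e-02 1.7300e+02] t 17.22 open 0.0435
```

Request:
servo_tool --rows '[[[0,0,-0.01],[0,0,0],0.5],[[0,0,-0.03],[0,0,0],0.4],[[0,0,-0.03],[0,0,0],0.3],[[0,0,-0.03],[0,0,0],0.3],[[0.0259,0.0065,0.0025],[0,0,-0.1],0.3],[[0.0259,0.0065,0.0025],[0,0,-0.1],0.3],[[0.0259,0.0065,0.0025],[0,0,-0.1],0.3],[[0.0259,0.0065,0.0025],[0,0,-0.1],0.3],[[0.0259,0.0065,0.0025],[0,0,-0.1],0.3],[[0.0259,0.0065,0.0025],[0,0,-0.1],0.3],[[0.0259,0.0065,0.0025],[0,0,-0.1],0.3],[[0,0,0],[0,0,0],0.3],[[0,0,0],[0,0,0],0.3],[[0,0,0],[0,0,0],0.3]]'

```text
clock: 18.38
tool_pos: [0.4537, -0.1161, 0.1006]
orientation: [180.0, 0.1, 177.2]
force: [-0.2, -0.6, 0.0]
opening: 0.0615
```

```bash
python3 wl.py w7 0.4527 -0.1165 -2.7; python3 plan.py 0.4527 -0.1165 0.01 177.3 6; python3 top.py
```

```text
[ 0.4537 -0.1161  0.1006] [1.7999e+02 1.3000e-01 1.7723e+02]
n 6 row [0.0002, -0.0001, 0.0151] [0.0, 0.003, -0.002] | tcp [ 0.4539 -0.1163  0.1003] ori [1.8000e+02 1.0000e-01 1.7721e+02] t 18.43 open 0.0616
round px [255.7 122.7] area 314 xy [ 6.761e-01 -4.000e-04] yaw -14.7 cost 0.074
bar px [321.1 139.6] area 310 xy [ 0.6306 -0.1806] yaw -7.3 cost 0.091
bar px [345.8 143.1] area 305 xy [ 0.6223 -0.2457] yaw -9.5 cost 0.139
round px [253.2 152.2] area 308 xy [0.5951 0.0037] yaw -3.3 cost 0.075
```

View pics/w7b.png

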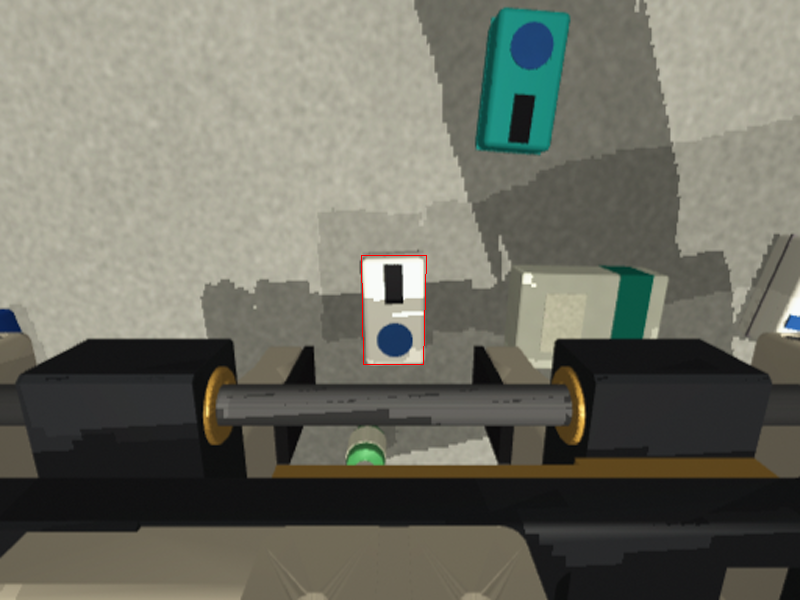

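Request:
servo_tool --rows '[[[0.0002,0,0.0149],[0,0,0],0.4],[[0.0002,0,0.0149],[0,0,0],0.4],[[0.0002,0,0.0149],[0,0,0],0.4],[[0.0002,0,0.0149],[0,0,0],0.4],[[0.0002,0,0.0149],[0,0,0],0.4],[[0.0002,0,0.0149],[0,0,0],0.4],[[0,0,0],[0,0,0],0.6],[[0,0,0],[0,0,0],1],[[0,0,0],[0,0,0],1],[[0,0,0],[0,0,0],1],[[0,0,0],[0,0,0],1]]'

```text
clock: 19.4
tool_pos: [0.4522, -0.1162, 0.0109]
orientation: [180.0, 0.1, 177.2]
force: [0.1, -0.4, -0.8]
opening: 0.0336
```

```bash
python3 plan2.py 0.11 0.6370 0.2536 0.13 181 15
```

```text
n 15 row [-0.0119, 0.0249, -0.0006] [0.0, 0.001, -0.042] | tcp [ 0.4522 -0.1162  0.1209] ori [1.7998e+02 9.0000e-02 1.7720e+02] t 19.4 open 0.0336
```

Request:
servo_tool --rows '[[[0,0,-0.02],[0,0,0],1],[[0,0,-0.03],[0,0,0],1],[[0,0,-0.03],[0,0,0],1],[[0,0,-0.03],[0,0,0],1],[[-0.0119,0.0249,-0.0006],[0,0,-0.04],1],[[-0.0119,0.0249,-0.0006],[0,0,-0.04],1],[[-0.0119,0.0249,-0.0006],[0,0,-0.04],1],[[-0.0119,0.0249,-0.0006],[0,0,-0.04],1],[[-0.0119,0.0249,-0.0006],[0,0,-0.04],1],[[-0.0119,0.0249,-0.0006],[0,0,-0.04],1],[[-0.0119,0.0249,-0.0006],[0,0,-0.04],1],[[-0.0119,0.0249,-0.0006],[0,0,-0.04],1],[[-0.0119,0.0249,-0.0006],[0,0,-0.04],1],[[-0.0119,0.0249,-0.0006],[0,0,-0.04],1],[[-0.0119,0.0249,-0.0006],[0,0,-0.04],1],[[-0.0119,0.0249,-0.0006],[0,0,-0.04],1],[[-0.0119,0.0249,-0.0006],[0,0,-0.04],1],[[-0.0119,0.0249,-0.0006],[0,0,-0.05],1],[[-0.0119,0.0249,-0.0006],[0,0,-0.05],1],[[0,0,0],[0,0,0],1]]'

```text
clock: 21.07
tool_pos: [0.6391, 0.2577, 0.1294]
orientation: [179.9, 0.1, -178.9]
force: [0.4, -0.7, -0.4]
opening: 0.0337
```

Request:
servo_tool --rows '[[[0,0,0],[0,0,0],1],[[0,0,0],[0,0,0],1]]'

```text
clock: 21.23
tool_pos: [0.6368, 0.2535, 0.1291]
orientation: [-180.0, -0.0, -179.1]
force: [0.1, -1.4, -0.9]
opening: 0.0336
```

```bash
python3 plan.py 0.637 0.2536 0.0353 181 6;  python3 - <<'E'
from h import *
C=cam("wrist"); im=snap("wrist","w8")
v=cv2.resize(im[:,:,::-1],(800,600),interpolation=cv2.INTER_CUBIC).copy()
for c in((.637,.2536),(.638,.188),(.6389,.1217)):
    P=w2p(C,box(c[0],c[1],np.radians(1),.072,.044,.032,.032)[:4]); cv2.polylines(v,[(P*1.5625).astype(np.int32)],True,(0,0,255),1)
cv2.imwrite("pics/w8b.png",v)
E
```

```text
n 6 row [-0.0, 0.0, 0.0156] [-0.0, -0.001, -0.002] | tcp [0.6368 0.2535 0.1291] ori [-1.8000e+02 -2.0000e-02 -1.7907e+02] t 21.23 open 0.0336
```

View pics/w8b.png

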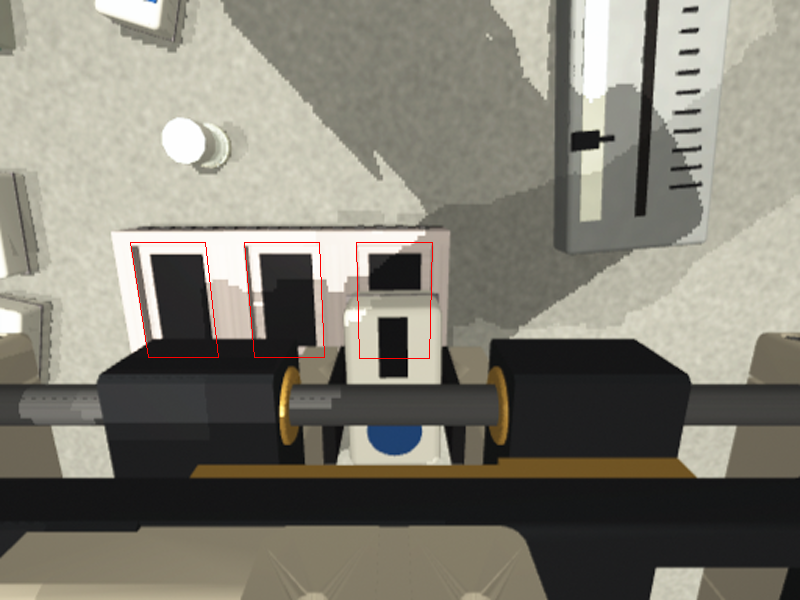

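Request:
servo_tool --rows '[[[0,0,0.0156],[0,0,0],1],[[0,0,0.0156],[0,0,0],1],[[0,0,0.0156],[0,0,0],1],[[0,0,0.0156],[0,0,0],1],[[0,0,0.0156],[0,0,0],1],[[0,0,0.0156],[0,0,0],1],[[0,0,0],[0,0,0],1],[[0,0,0],[0,0,0],1],[[0,0,0],[0,0,0],0.55],[[0,0,0],[0,0,0],0.5],[[0,0,0],[0,0,0],0.5],[[0,0,0],[0,0,0],0.5]]'

```text
clock: 22.28
tool_pos: [0.6374, 0.2537, 0.0361]
orientation: [180.0, 0.0, -179.1]
force: [-0.2, 0.0, -0.2]
opening: 0.0433
```

```bash
python3 plan2.py 0.1 0.4560 0.1200 0.1 165.2 8
```

```text
n 8 row [0.0209, -0.019, 0.0045] [0.001, 0.001, 0.327] | tcp [0.6374 0.2537 0.1361] ori [ 1.7997e+02  4.0000e-02 -1.7909e+02] t 22.28 open 0.0433
```

Request:
servo_tool --rows '[[[0,0,-0.01],[0,0,0],0.5],[[0,0,-0.03],[0,0,0],0.4],[[0,0,-0.03],[0,0,0],0.3],[[0,0,-0.03],[0,0,0],0.3],[[0.0209,-0.019,0.0045],[0,0,0.327],0.3],[[0.0209,-0.019,0.0045],[0,0,0.327],0.3],[[0.0209,-0.019,0.0045],[0,0,0.327],0.3],[[0.0209,-0.019,0.0045],[0,0,0.327],0.3],[[0.0209,-0.019,0.0045],[0,0,0.327],0.3],[[0.0209,-0.019,0.0045],[0,0,0.327],0.3],[[0.0209,-0.019,0.0045],[0,0,0.327],0.3],[[0.0209,-0.019,0.0045],[0,0,0.327],0.3],[[0,0,0],[0,0,0],0.3],[[0,0,0],[0,0,0],0.3],[[0,0,0],[0,0,0],0.3]]'

```text
clock: 23.53
tool_pos: [0.4567, 0.1209, 0.1007]
orientation: [179.9, 0.1, 165.3]
force: [0.5, 0.5, 1.3]
opening: 0.0615
```

```bash
python3 wl.py w9 0.456 0.12 -14.9; python3 plan.py 0.456 0.12 0.01 165.1 6; python3 top.py
```

```text
[0.4567 0.1209 0.1007] [1.7990e+02 1.0000e-01 1.6528e+02]
n 6 row [0.0001, -0.0002, 0.0151] [0.002, 0.002, 0.005] | tcp [0.4569 0.121  0.1004] ori [1.7992e+02 8.0000e-02 1.6527e+02] t 23.58 open 0.0613
round px [255.6 122.7] area 317 xy [ 6.759e-01 -1.000e-04] yaw -13.1 cost 0.08
round px [158.5 134. ] area 1109 xy [0.645  0.2588] yaw -3.3 cost 0.682
bar px [321.1 139.6] area 316 xy [ 0.6304 -0.1803] yaw -8.2 cost 0.075
bar px [345.6 143.2] area 307 xy [ 0.6222 -0.2459] yaw -9.2 cost 0.132
round px [253.1 152.2] area 313 xy [0.5951 0.0037] yaw -3.0 cost 0.075
```

View pics/w9b.png

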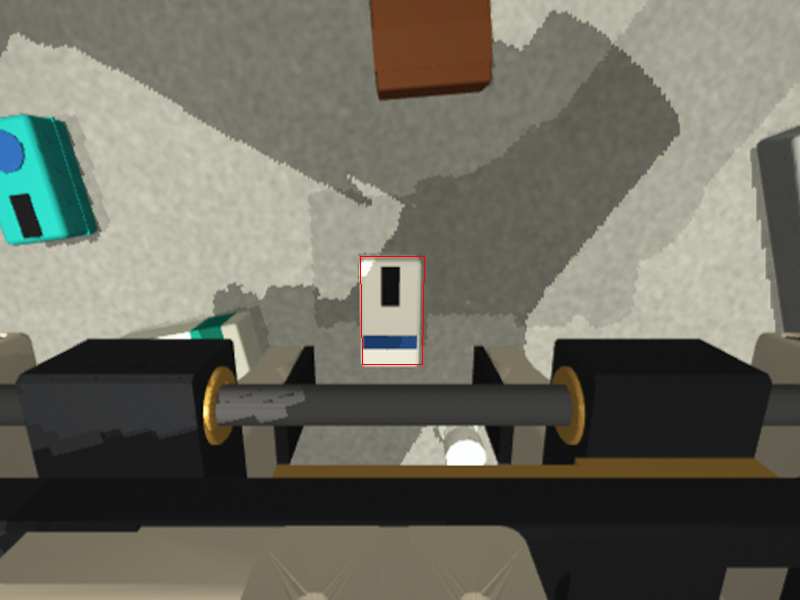

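Request:
servo_tool --rows '[[[0.0001,-0.0002,0.0149],[0,0,0],0.4],[[0.0001,-0.0002,0.0149],[0,0,0.02],0.4],[[0.0001,-0.0002,0.0149],[0,0,0],0.4],[[0.0001,-0.0002,0.0149],[0,0,0],0.4],[[0.0001,-0.0002,0.0149],[0,0,0],0.4],[[0.0001,-0.0002,0.0149],[0,0,0],0.4],[[0,0,0],[0,0,0],0.6],[[0,0,0],[0,0,0],1],[[0,0,0],[0,0,0],1],[[0,0,0],[0,0,0],1],[[0,0,0],[0,0,0],1]]'

```text
clock: 24.55
tool_pos: [0.4554, 0.1197, 0.0109]
orientation: [179.9, 0.1, 165.1]
force: [0.1, -0.5, 0.9]
opening: 0.0338
```

```bash
python3 plan2.py 0.11 0.6364 -0.1129 0.12 173 14
```

```text
n 14 row [-0.0159, -0.0138, 0.0001] [0.001, 0.001, -0.094] | tcp [0.4554 0.1197 0.1209] ori [1.7993e+02 6.0000e-02 1.6511e+02] t 24.55 open 0.0338
```

Request:
servo_tool --rows '[[[0,0,-0.02],[0,0,0],1],[[0,0,-0.03],[0,0,0],1],[[0,0,-0.03],[0,0,0],1],[[0,0,-0.03],[0,0,0],1],[[-0.0159,-0.0138,0],[0,0,-0.094],1],[[-0.0159,-0.0138,0],[0,0,-0.094],1],[[-0.0159,-0.0138,0],[0,0,-0.094],1],[[-0.0159,-0.0138,0],[0,0,-0.094],1],[[-0.0159,-0.0138,0],[0,0,-0.094],1],[[-0.0159,-0.0138,0],[0,0,-0.094],1],[[-0.0159,-0.0138,0],[0,0,-0.094],1],[[-0.0159,-0.0138,0],[0,0,-0.094],1],[[-0.0159,-0.0138,0],[0,0,-0.094],1],[[-0.0159,-0.0138,0],[0,0,-0.094],1],[[-0.0159,-0.0138,0],[0,0,-0.094],1],[[-0.0159,-0.0138,0],[0,0,-0.094],1],[[-0.0159,-0.0138,0],[0,0,-0.094],1],[[-0.0159,-0.0138,0],[0,0,-0.094],1],[[0,0,0],[0,0,0],1],[[0,0,0],[0,0,0],1]]'

```text
clock: 26.22
tool_pos: [0.6356, -0.1142, 0.1202]
orientation: [180.0, 0.0, 172.9]
force: [0.2, 0.2, -0.8]
opening: 0.034
```

Request:
servo_tool --rows '[[[0,0,0],[0,0,0],1]]'

```text
clock: 26.3
tool_pos: [0.635, -0.1134, 0.1202]
orientation: [180.0, -0.0, 173.0]
force: [-0.0, -0.6, -0.5]
opening: 0.0338
```

```bash
python3 plan.py 0.6364 -0.1129 0.0172 173 7;  python3 - <<'E'
from h import *
C=cam("wrist"); im=snap("wrist","w10")
v=cv2.resize(im[:,:,::-1],(800,600),interpolation=cv2.INTER_CUBIC).copy()
for c in((.6364,-.1129),(.6287,-.1779),(.6204,-.2435)):
    P=w2p(C,box(c[0],c[1],np.radians(-7),.072,.044,.014,.014)[:4]); cv2.polylines(v,[(P*1.5625).astype(np.int32)],True,(0,0,255),1)
cv2.imwrite("pics/w10b.png",v)
E
```

```text
n 7 row [-0.0002, 0.0001, 0.0147] [0.0, -0.0, -0.001] | tcp [ 0.635  -0.1134  0.1202] ori [ 1.7999e+02 -1.0000e-02  1.7296e+02] t 26.3 open 0.0338
```

View pics/w10b.png

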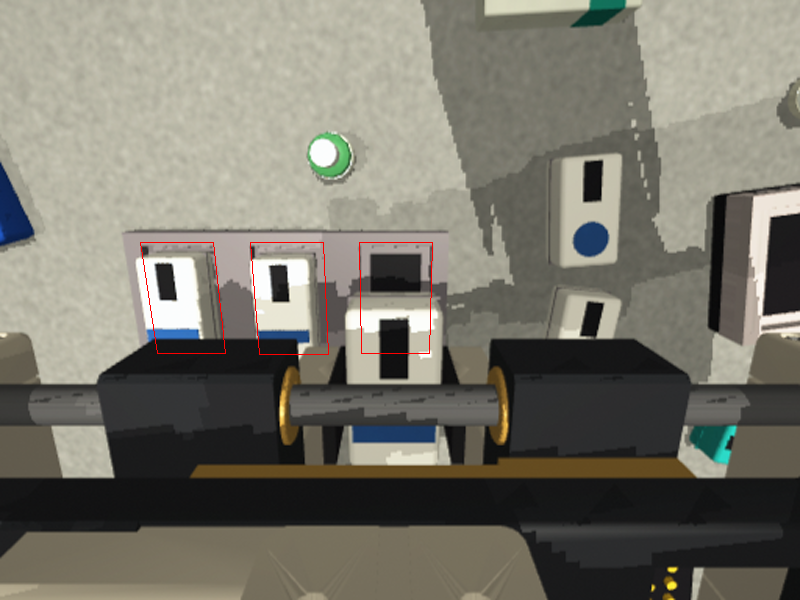

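Request:
servo_tool --rows '[[[-0.0002,0.0001,0.0146],[0,0,0],1],[[-0.0002,0.0001,0.0146],[0,0,0],1],[[-0.0002,0.0001,0.0146],[0,0,0],1],[[-0.0002,0.0001,0.0146],[0,0,0],1],[[-0.0002,0.0001,0.0146],[0,0,0],1],[[-0.0002,0,0.0146],[0,0,0],1],[[-0.0002,0,0.0149],[0,0,0],1],[[0,0,0],[0,0,0],1],[[0,0,0],[0,0,0],1],[[0,0,0],[0,0,0],0.55],[[0,0,0],[0,0,0],0.5],[[0,0,0],[0,0,0],0.5],[[0,0,0],[0,0,0],0.5]]'

```text
clock: 27.43
tool_pos: [0.6371, -0.113, 0.0181]
orientation: [180.0, 0.0, 173.0]
force: [-0.2, 0.0, -0.1]
opening: 0.0435
```

```bash
python3 plan2.py 0.1 0.676 -0.0003 0.1 166.4 6
```

```text
n 6 row [-0.0032, 0.0196, 0.003] [0.0, 0.001, 0.183] | tcp [ 0.6371 -0.113   0.1181] ori [1.7999e+02 5.0000e-02 1.7300e+02] t 27.43 open 0.0435
```

Request:
servo_tool --rows '[[[0,0,-0.01],[0,0,0],0.5],[[0,0,-0.03],[0,0,0],0.4],[[0,0,-0.03],[0,0,0],0.3],[[0,0,-0.03],[0,0,0],0.3],[[-0.0032,0.0196,0.003],[0,0,0.183],0.3],[[-0.0032,0.0196,0.003],[0,0,0.183],0.3],[[-0.0032,0.0196,0.003],[0,0,0.183],0.3],[[-0.0032,0.0196,0.003],[0,0,0.183],0.3],[[-0.0032,0.0196,0.003],[0,0,0.183],0.3],[[-0.0032,0.0196,0.003],[0,0,0.183],0.3],[[0,0,0],[0,0,0],0.3],[[0,0,0],[0,0,0],0.3],[[0,0,0],[0,0,0],0.3]]'

```text
clock: 28.52
tool_pos: [0.6755, -0.0007, 0.1001]
orientation: [180.0, 0.0, 166.4]
force: [0.5, 0.5, -0.1]
opening: 0.0612
```

```bash
python3 wl.py w11 0.676 -0.0003 -13.6; python3 plan.py 0.676 -0.0003 0.01 166.4 6; python3 top.py
```

```text
[ 0.6755 -0.0007  0.1001] [1.8000e+02 1.0000e-02 1.6644e+02]
n 6 row [-0.0, 0.0001, 0.015] [0.0, 0.0, 0.0] | tcp [ 0.6755 -0.001   0.1001] ori [1.8000e+02 1.0000e-02 1.6641e+02] t 28.57 open 0.0616
bar px [297.5 136.3] area 275 xy [ 0.6398 -0.115 ] yaw -10.7 cost 0.182
bar px [321.4 139.6] area 308 xy [ 0.6304 -0.1806] yaw -6.9 cost 0.097
bar px [345.6 143.1] area 304 xy [ 0.6222 -0.2457] yaw -8.8 cost 0.143
round px [253.1 152.3] area 306 xy [0.5949 0.0038] yaw -3.4 cost 0.072
```

View pics/w11b.png

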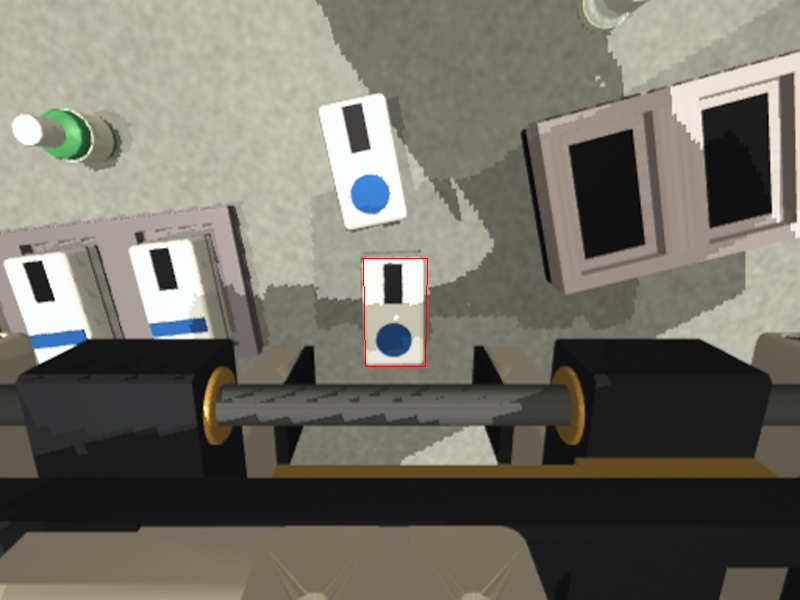

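Request:
servo_tool --rows '[[[0,0.0001,0.0149],[0,0,0],0.4],[[0,0.0001,0.0149],[0,0,0],0.4],[[0,0.0001,0.0149],[0,0,0],0.4],[[0,0.0001,0.0149],[0,0,0],0.4],[[0,0.0001,0.0149],[0,0,0],0.4],[[0,0.0001,0.0149],[0,0,0],0.4],[[0,0,0],[0,0,0],0.6],[[0,0,0],[0,0,0],1],[[0,0,0],[0,0,0],1],[[0,0,0],[0,0,0],1],[[0,0,0],[0,0,0],1]]'

```text
clock: 29.53
tool_pos: [0.6766, 0.0, 0.0115]
orientation: [180.0, 0.1, 166.4]
force: [0.5, -0.2, 2.5]
opening: 0.0336
```

```bash
python3 plan2.py 0.11 0.638 0.188 0.12 181 9
```

```text
n 9 row [0.0069, 0.0203, 0.0002] [0.001, 0.002, -0.27] | tcp [0.6766 0.     0.1215] ori [1.7996e+02 1.0000e-01 1.6642e+02] t 29.53 open 0.0336
```

Request:
servo_tool --rows '[[[0,0,-0.02],[0,0,0],1],[[0,0,-0.03],[0,0,0],1],[[0,0,-0.03],[0,0,0],1],[[0,0,-0.03],[0,0,0],1],[[0.0069,0.0203,0],[0,0,-0.27],1],[[0.0069,0.0203,0],[0,0,-0.27],1],[[0.0069,0.0203,0],[0,0,-0.27],1],[[0.0069,0.0203,0],[0,0,-0.27],1],[[0.0069,0.0203,0],[0,0,-0.27],1],[[0.0069,0.0203,0],[0,0,-0.27],1],[[0.0069,0.0203,0],[0,0,-0.27],1],[[0.0069,0.0203,0],[0,0,-0.27],1],[[0.0069,0.0203,0],[0,0,-0.27],1],[[0,0,0],[0,0,0],1],[[0,0,0],[0,0,0],1],[[0,0,0],[0,0,0],1]]'

```text
clock: 30.87
tool_pos: [0.6369, 0.1885, 0.1207]
orientation: [180.0, 0.0, -179.0]
force: [0.0, -0.2, -0.4]
opening: 0.0339
```

```bash
python3 plan.py 0.638 0.188 0.0358 181 6;  python3 - <<'E'
from h import *
C=cam("wrist"); im=snap("wrist","w12")
v=cv2.resize(im[:,:,::-1],(800,600),interpolation=cv2.INTER_CUBIC).copy()
for c in((.637,.2536),(.638,.188),(.6389,.1217)):
    P=w2p(C,box(c[0],c[1],np.radians(1),.072,.044,.032,.032)[:4]); cv2.polylines(v,[(P*1.5625).astype(np.int32)],True,(0,0,255),1)
cv2.imwrite("pics/w12b.png",v)
E
```

```text
n 6 row [-0.0002, -0.0001, 0.0141] [0.0, 0.001, -0.0] | tcp [0.6369 0.1885 0.1207] ori [ 1.7998e+02  3.0000e-02 -1.7901e+02] t 30.87 open 0.0339
```

View pics/w12b.png

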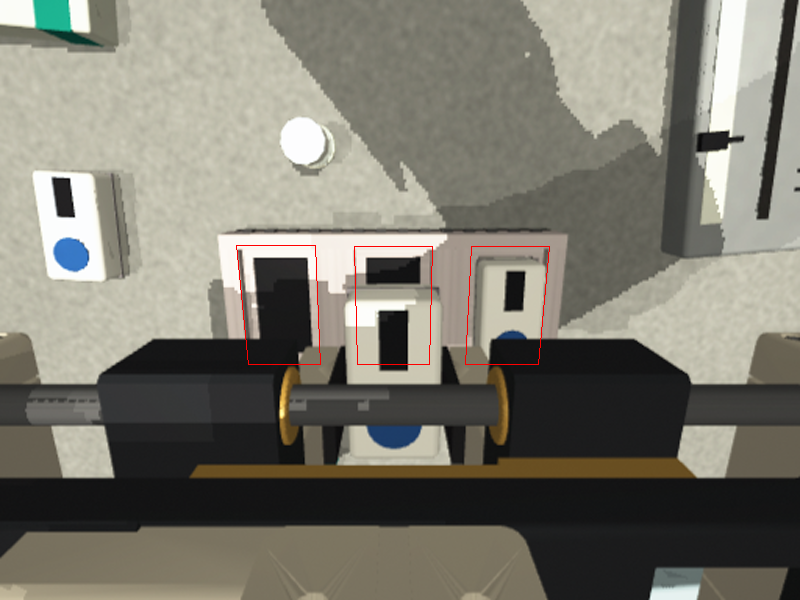

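Request:
servo_tool --rows '[[[-0.0002,-0.0001,0.0141],[0,0,0],1],[[-0.0002,-0.0001,0.0141],[0,0,0],1],[[-0.0002,-0.0001,0.0141],[0,0,0],1],[[-0.0002,-0.0001,0.0141],[0,0,0],1],[[-0.0002,-0.0001,0.0141],[0,0,0],1],[[-0.0002,0,0.0141],[0,0,0],1],[[0,0,0],[0,0,0],1],[[0,0,0],[0,0,0],1],[[0,0,0],[0,0,0],0.55],[[0,0,0],[0,0,0],0.5],[[0,0,0],[0,0,0],0.5],[[0,0,0],[0,0,0],0.5]]'

```text
clock: 31.92
tool_pos: [0.6383, 0.188, 0.036]
orientation: [180.0, 0.0, -179.0]
force: [0.6, 0.9, 0.3]
opening: 0.0434
```

```bash
python3 plan2.py 0.1 0.595 0.0037 0.1 176.8 7
```

```text
n 7 row [0.0058, -0.0264, 0.0051] [0.0, 0.001, 0.099] | tcp [0.6383 0.188  0.136 ] ori [ 1.7998e+02  3.0000e-02 -1.7903e+02] t 31.92 open 0.0434
```

Request:
servo_tool --rows '[[[0,0,-0.01],[0,0,0],0.5],[[0,0,-0.03],[0,0,0],0.4],[[0,0,-0.03],[0,0,0],0.3],[[0,0,-0.03],[0,0,0],0.3],[[0.0058,-0.0264,0.0051],[0,0,0.1],0.3],[[0.0058,-0.0264,0.0051],[0,0,0.1],0.3],[[0.0058,-0.0264,0.0051],[0,0,0.1],0.3],[[0.0058,-0.0264,0.0051],[0,0,0.1],0.3],[[0.0058,-0.0264,0.0051],[0,0,0.1],0.3],[[0.0058,-0.0264,0.0051],[0,0,0.1],0.3],[[0.0058,-0.0264,0.0051],[0,0,0.1],0.3],[[0,0,0],[0,0,0],0.3],[[0,0,0],[0,0,0],0.3],[[0,0,0],[0,0,0],0.3]]'

```text
clock: 33.08
tool_pos: [0.5955, 0.004, 0.1008]
orientation: [180.0, 0.1, 176.8]
force: [0.1, 0.1, 0.3]
opening: 0.0613
```

```bash
python3 wl.py w13 0.595 0.0037 -3.2; python3 plan.py 0.595 0.0037 0.01 176.8 6; python3 top.py
```

```text
[0.5955 0.004  0.1008] [1.7998e+02 7.0000e-02 1.7678e+02]
n 6 row [0.0001, -0.0001, 0.0151] [0.001, 0.002, 0.0] | tcp [0.5956 0.0044 0.1007] ori [1.7998e+02 8.0000e-02 1.7682e+02] t 33.13 open 0.0613
bar px [297.7 136.4] area 235 xy [ 0.6403 -0.1154] yaw -3.7 cost 0.377
bar px [321.1 139.6] area 316 xy [ 0.6304 -0.1803] yaw -8.2 cost 0.075
bar px [345.5 143.1] area 304 xy [ 0.6224 -0.2456] yaw -9.6 cost 0.144
```

View pics/w13b.png

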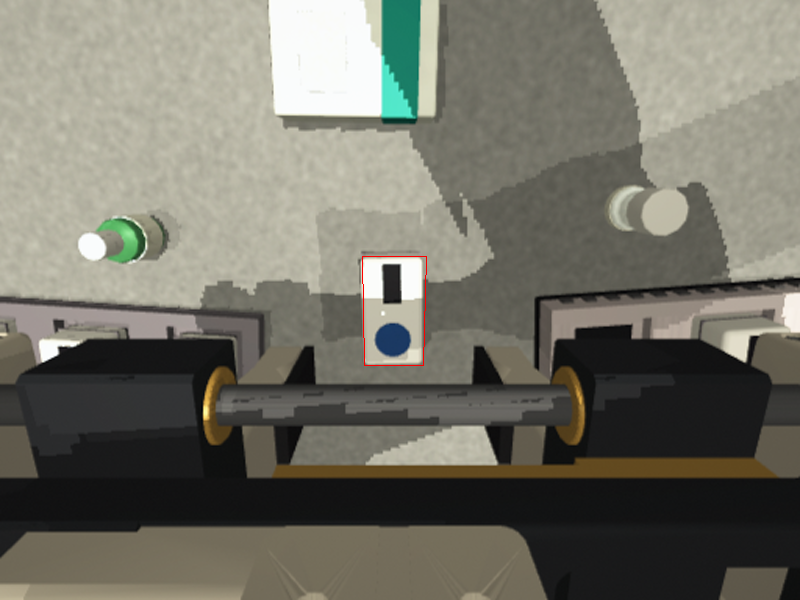

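Request:
servo_tool --rows '[[[0.0001,-0.0001,0.015],[0,0,0],0.4],[[0.0001,-0.0001,0.015],[0,0,0],0.4],[[0.0001,-0.0001,0.015],[0,0,0],0.4],[[0.0001,-0.0001,0.015],[0,0,0],0.4],[[0.0001,-0.0001,0.015],[0,0,0],0.4],[[0.0001,-0.0001,0.015],[0,0,0],0.4],[[0,0,0],[0,0,0],0.6],[[0,0,0],[0,0,0],1],[[0,0,0],[0,0,0],1],[[0,0,0],[0,0,0],1],[[0,0,0],[0,0,0],1]]'

```text
clock: 34.1
tool_pos: [0.595, 0.0037, 0.0109]
orientation: [180.0, 0.1, 176.8]
force: [-0.6, 1.0, 2.2]
opening: 0.034
```

```bash
python3 plan2.py 0.11 0.6389 0.1217 0.12 181 6
```

```text
n 6 row [-0.0068, 0.0199, 0.0002] [0.001, 0.003, -0.116] | tcp [0.595  0.0037 0.1209] ori [1.7997e+02 1.0000e-01 1.7681e+02] t 34.1 open 0.034
```

Request:
servo_tool --rows '[[[0,0,-0.02],[0,0,0],1],[[0,0,-0.03],[0,0,0],1],[[0,0,-0.03],[0,0,0],1],[[0,0,-0.03],[0,0,0],1],[[-0.0068,0.0199,0],[0,0,-0.116],1],[[-0.0068,0.0199,0],[0,0,-0.116],1],[[-0.0068,0.0199,0],[0,0,-0.116],1],[[-0.0068,0.0199,0],[0,0,-0.116],1],[[-0.0068,0.0199,0],[0,0,-0.116],1],[[-0.0068,0.0199,0],[0,0,-0.116],1],[[0,0,0],[0,0,0],1],[[0,0,0],[0,0,0],1],[[0,0,0],[0,0,0],1]]'

```text
clock: 35.18
tool_pos: [0.6379, 0.1219, 0.1196]
orientation: [-180.0, -0.0, -179.0]
force: [-1.2, -0.9, -0.5]
opening: 0.0339
```

```bash
python3 plan.py 0.6389 0.1217 0.0353 181 6
```

```text
n 6 row [-0.0002, -0.0, 0.0141] [-0.0, -0.001, -0.0] | tcp [0.6379 0.1219 0.1196] ori [-1.7999e+02 -3.0000e-02 -1.7901e+02] t 35.18 open 0.0339
```

Request:
servo_tool --rows '[[[-0.0002,0,0.014],[0,0,0],1],[[-0.0002,0,0.014],[0,0,0],1],[[-0.0002,0,0.014],[0,0,0],1],[[-0.0002,0,0.014],[0,0,0],1],[[-0.0002,0,0.014],[0,0,0],1],[[-0.0002,0,0.014],[0,0,0],1],[[0,0,0],[0,0,0],1],[[0,0,0],[0,0,0],1],[[0,0,0],[0,0,0],0.55],[[0,0,0],[0,0,0],0.5],[[0,0,0],[0,0,0],0.5],[[0,0,0],[0,0,0],0.5],[[0,0,-0.01],[0,0,0],0.5],[[0,0,-0.03],[0,0,0],0.4],[[0,0,-0.03],[0,0,0],0.3],[[0,0,-0.03],[0,0,0],0.3]]'

```text
clock: 36.52
tool_pos: [0.6391, 0.1214, 0.1377]
orientation: [-180.0, -0.0, -179.0]
force: [0.8, 0.6, 0.2]
opening: 0.058
```

```bash
python3 - <<'E'
from h import *
C=cam("top"); im=cv2.imread("pics/top0_raw.png"); hsv=cv2.cvtColor(im,cv2.COLOR_BGR2HSV)
H,S,V=[hsv[...,i].astype(int) for i in range(3)]
m=((S<20)&(V>180))|((H>70)&(H<95)&(S>20)&(V>120))
m=m.astype(np.uint8); sub=np.zeros_like(m); sub[185:228,232:280]=m[185:228,232:280]
n,l,s,c=cv2.connectedComponentsWithStats(sub); k=1+np.argmax(s[1:,4]); 
cn,_=cv2.findContours((l==k).astype(np.uint8),cv2.RETR_EXTERNAL,cv2.CHAIN_APPROX_NONE)
f=np.zeros_like(m); cv2.drawContours(f,[cv2.convexHull(cn[0])],-1,1,-1)
p,co=fit(C,f,[.464,-.008,np.pi/2],.08,.056,0,.026); print(s[k],p,np.degrees(p[2]),co)
E
python3 plan.py 0.464 0.0 0.2 -90
```

```text
[241 195  32  23 645] [ 0.46426272 -0.00722389  1.50317029] 86.12531342931622 0.07357288151979446
n 16 row [0.0146, 0.002, -0.0039] [-0.0, -0.0, -0.927] | tcp [0.6391 0.1214 0.1377] ori [-1.7998e+02 -2.0000e-02 -1.7902e+02] t 36.52 open 0.058
```

Request:
servo_tool --rows '[[[0.0146,0.002,-0.0039],[0,0,-0.9],0.1],[[0.0146,0.002,-0.0039],[0,0,-0.9],0.1],[[0.0146,0.002,-0.0039],[0,0,-0.9],0.1],[[0.0146,0.002,-0.0039],[0,0,-0.9],0],[[0.0146,0.002,-0.0039],[0,0,-0.9],0],[[0.0146,0.002,-0.0039],[0,0,-0.9],0],[[0.0146,0.002,-0.0039],[0,0,-0.9],0],[[0.0146,0.002,-0.0039],[0,0,-0.9],0],[[0.0146,0.002,-0.0039],[0,0,-0.9],0],[[0.0146,0.002,-0.0039],[0,0,-0.9],0],[[0.0146,0.002,-0.0039],[0,0,-0.9],0],[[0.0146,0.002,-0.0039],[0,0,-0.9],0],[[0.0146,0.002,-0.0039],[0,0,-0.9],0],[[0.0146,0.002,-0.0039],[0,0,-0.9],0],[[0.0146,0.002,-0.0039],[0,0,-0.9],0],[[0.0146,0.002,-0.0039],[0,0,-0.7],0],[[0,0,0],[0,0,0],0],[[0,0,0],[0,0,0],0],[[0,0,0],[0,0,0],0]]'

```text
clock: 38.1
tool_pos: [0.4613, 0.0031, 0.1987]
orientation: [-180.0, 0.0, -94.0]
force: [-0.3, 0.7, 0.4]
opening: 0.0877
```

```bash
python3 - <<'E'
from h import *
o=telemetry.get_obs(); C=cam("wrist"); im=snap("wrist","w14")
v=cv2.resize(im[:,:,::-1],(800,600),interpolation=cv2.INTER_CUBIC).copy()
for z in(0,.026):
    P=w2p(C,box(.4643,-.0072,np.radians(86.1),.08,.056,z,z)[:4]); cv2.polylines(v,[(P*1.5625).astype(np.int32)],True,(0,0,255),1)
cv2.imwrite("pics/w14b.png",v)
print(o["tool_pos"],o["orientation"],o["joint_pos"])
E
```

```text
[0.4612867  0.00314726 0.19871123] [-1.79953378e+02  2.91302086e-02 -9.39541759e+01] [ 2.49569282e+01  1.23968066e+00 -2.75823527e+01 -3.38075870e-03
 -6.11230723e+01 -2.89094847e+01]
```

View pics/w14b.png

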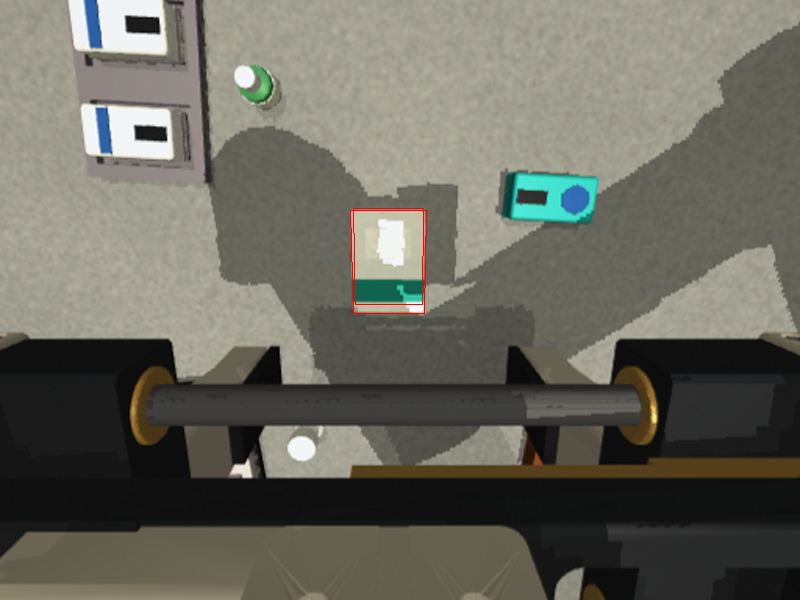

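Request:
servo_tool --rows '[[[0,0,0],[0,0.75,0],0],[[0,0,0],[0,0.75,0],0],[[0,0,0],[0,0.75,0],0],[[0,0,0],[0,0.75,0],0],[[0,0,0],[0,0.75,0],0],[[0,0,0],[0,0.75,0],0],[[0,0,0],[0,0.75,0],0],[[0,0,0],[0,0.75,0],0],[[0,0,0],[0,0.75,0],0],[[0,0,0],[0,0.75,0],0],[[0,0,0],[0,0,0],0],[[0,0,0],[0,0,0],0]]'

```text
clock: 39.15
tool_pos: [0.4611, 0.0039, 0.1972]
orientation: [179.9, -45.1, -93.7]
force: [-0.3, 0.3, 0.5]
opening: 0.0878
```

```bash
cat > tv.py <<'E'
# tv.py x y z : shift to the target in the tool's present axes, and tilt state
import sys
from h import *
o=telemetry.get_obs(); R=Ro.from_euler("xyz",o["orientation"],degrees=True).as_matrix()
d=np.array([float(q) for q in sys.argv[1:4]])-o["tool_pos"]
print("tcp",np.round(o["tool_pos"],4),"J",np.round(o["joint_pos"],1),"axes\n",np.round(R,3)); print("total shift tool",np.round(R.T@d,4), "up in tool",np.round(R.T@[0,0,1],3))
E
python3 tv.py 0.4652 0.0068 0.011
```

```text
tcp [0.4611 0.0039 0.1972] J [ 47.6  16.3 -35.6  26.9 -77.6 -66.7] axes
 [[-0.045 -0.998 -0.047]
 [-0.705  0.065 -0.706]
 [ 0.708  0.001 -0.706]]
total shift tool [-0.134  -0.0041  0.1293] up in tool [ 0.708  0.001 -0.706]
```

Request:
servo_tool --rows '[[[-0.0134,-0.0004,0.0129],[0,0,0],0],[[-0.0134,-0.0004,0.0129],[0,0,0],0],[[-0.0134,-0.0004,0.0129],[0,0,0],0],[[-0.0134,-0.0004,0.0129],[0,0,0],0],[[-0.0134,-0.0004,0.0129],[0,0,0],0],[[-0.0134,-0.0004,0.0129],[0,0,0],0],[[-0.0134,-0.0004,0.0129],[0,0,0],0],[[-0.0134,-0.0004,0.0129],[0,0,0],0],[[0,0,0],[0,0,0],0],[[0,0,0],[0,0,0],0]]'

```text
clock: 39.98
tool_pos: [0.4645, 0.0052, 0.0498]
orientation: [180.0, -45.0, -93.9]
force: [-0.1, 0.1, 0.2]
opening: 0.0877
```

```bash
python3 tv.py 0.4652 0.0068 0.011; python3 - <<'E'
from h import *
im=snap("scene","s15"); cv2.imwrite("pics/s15b.png",cv2.resize(im[130:300,150:400,::-1],None,fx=3.2,fy=3.2,interpolation=cv2.INTER_CUBIC))
E
```

```text
tcp [0.4645 0.0052 0.0498] J [ 46.6  28.7 -43.   31.3 -59.9 -76.7] axes
 [[-0.048 -0.998 -0.048]
 [-0.706  0.068 -0.705]
 [ 0.707  0.    -0.707]]
total shift tool [-0.0286 -0.0007  0.0263] up in tool [ 0.707  0.    -0.707]
```

View pics/s15b.png

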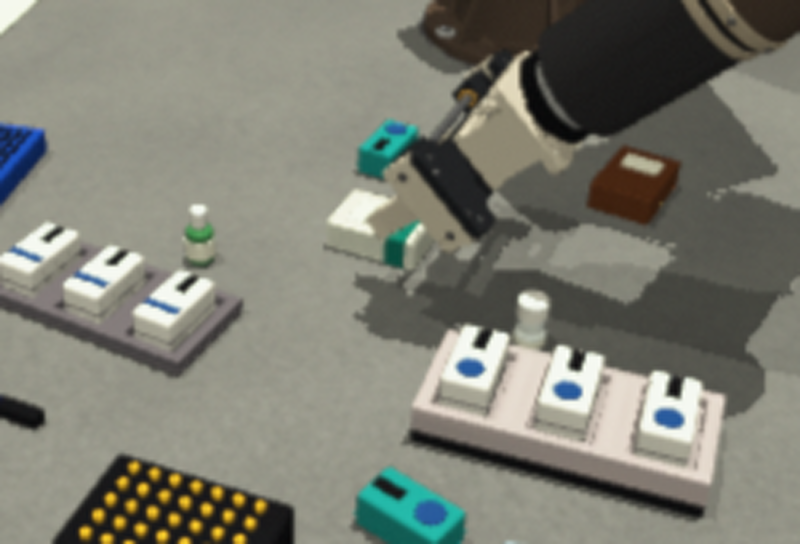

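Request:
servo_tool --rows '[[[-0.0071,-0.0002,0.0066],[0,0,0],0],[[-0.0071,-0.0002,0.0066],[0,0,0],0],[[-0.0071,-0.0002,0.0066],[0,0,0],0],[[-0.007,0,0.0065],[0,0,0],0],[[0,0,0],[0,0,0],0],[[0,0,0],[0,0,0],0.3],[[0,0,0],[0,0,0],1],[[0,0,0],[0,0,0],1],[[0,0,0],[0,0,0],1],[[0,0,0],[0,0,0],1],[[0,0,0],[0,0,0],1],[[0,0,0],[0,0,0],1]]'

```text
clock: 41.03
tool_pos: [0.4653, 0.007, 0.0111]
orientation: [-180.0, -45.0, -93.8]
force: [0.5, 0.5, 2.6]
opening: 0.0556
```

```bash
python3 tv.py 0.4644 -0.0052 0.12
```

```text
tcp [0.4653 0.007  0.0111] J [ 46.3  32.5 -44.3  33.3 -55.6 -79.9] axes
 [[-0.047 -0.998 -0.047]
 [-0.706  0.067 -0.705]
 [ 0.707 -0.    -0.707]]
total shift tool [ 0.0857  0.     -0.0684] up in tool [ 0.707 -0.    -0.707]
```

Request:
servo_tool --rows '[[[0.006,0,-0.005],[0,0,0],1],[[0.0133,0,-0.0106],[0,0,0],1],[[0.0133,0,-0.0106],[0,0,0],1],[[0.0133,0,-0.0106],[0,0,0],1],[[0.0133,0,-0.0106],[0,0,0],1],[[0.0133,0,-0.0106],[0,0,0],1],[[0.0133,0,-0.0106],[0,0,0],1],[[0,0,0],[0,0,0],1],[[0,0,0],[0,0,0],1]]'

```text
clock: 41.78
tool_pos: [0.4645, -0.005, 0.1208]
orientation: [-179.9, -44.9, -93.9]
force: [0.2, -0.4, -0.5]
opening: 0.0557
```

Request:
servo_tool --rows '[[[0,0,0],[0,-0.75,0],1],[[0,0,0],[0,-0.75,0],1],[[0,0,0],[0,-0.75,0],1],[[0,0,0],[0,-0.75,0],1],[[0,0,0],[0,-0.75,0],1],[[0,0,0],[0,-0.75,0],1],[[0,0,0],[0,-0.75,0],1],[[0,0,0],[0,-0.75,0],1],[[0,0,0],[0,-0.75,0],1],[[0,0,0],[0,-0.75,0],1],[[0,0,0],[0,-0.75,0],1],[[0,0,0],[0,-0.75,0],1]]'

```text
clock: 42.78
tool_pos: [0.464, -0.0048, 0.1199]
orientation: [-180.0, 9.2, -93.8]
force: [0.2, -0.2, -0.4]
opening: 0.0555
```

```bash
python3 tv.py 0.4644 -0.0052 0.12
```

```text
tcp [ 0.464  -0.0048  0.1199] J [ 15.8   6.9 -29.2 -11.1 -51.3 -12.8] axes
 [[-0.065 -0.998  0.011]
 [-0.985  0.066  0.16 ]
 [-0.16  -0.001 -0.987]]
total shift tool [ 0.0003 -0.0004 -0.0001] up in tool [-0.16  -0.001 -0.987]
```

Request:
servo_tool --rows '[[[0,0,0],[0,-0.75,0],1],[[0,0,0],[0,-0.75,0],1],[[0,0,0],[0,-0.75,0],1],[[0,0,0],[0,-0.75,0],1],[[0,0,0],[0,-0.75,0],1],[[0,0,0],[0,-0.75,0],1],[[0,0,0],[0,-0.75,0],1],[[0,0,0],[0,-0.75,0],1],[[0,0,0],[0,0,0],1],[[0,0,0],[0,0,0],1],[[0,0,0],[0,0,0],1]]'

```text
clock: 43.7
tool_pos: [0.4642, -0.0054, 0.1195]
orientation: [179.9, 44.9, -93.9]
force: [0.6, -0.3, -0.6]
opening: 0.0558
```

```bash
python3 tv.py 0.4644 -0.0052 0.056; python3 - <<'E'
from h import *
im=snap("scene","s16"); cv2.imwrite("pics/s16b.png",cv2.resize(im[100:270,150:400,::-1],None,fx=3.2,fy=3.2,interpolation=cv2.INTER_CUBIC))
E
```

```text
tcp [ 0.4642 -0.0054  0.1195] J [-16.5  19.8 -15.1 -45.8 -73.9  33.5] axes
 [[-0.049 -0.998  0.047]
 [-0.707  0.068  0.704]
 [-0.706  0.001 -0.708]]
total shift tool [ 0.0447 -0.0003  0.0451] up in tool [-0.706  0.001 -0.708]
```

View pics/s16b.png

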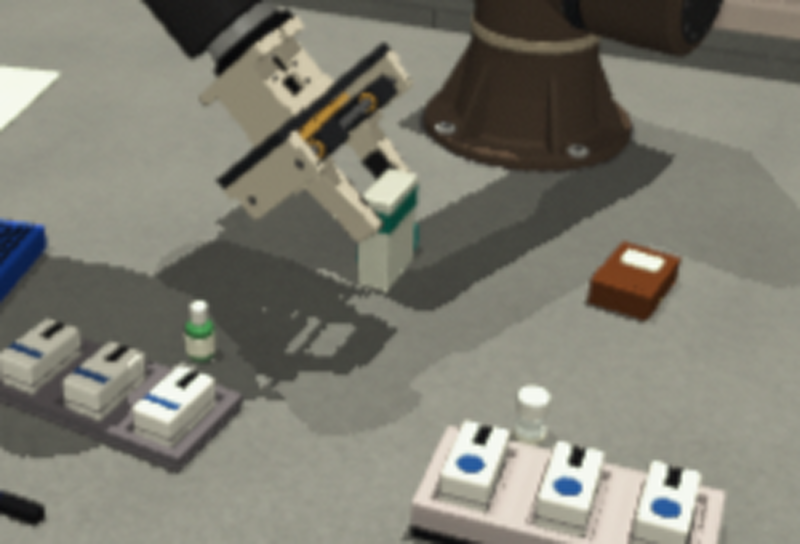

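Request:
servo_tool --rows '[[[0.0089,0,0.009],[0,0,0],1],[[0.0089,0,0.009],[0,0,0],1],[[0.0089,0,0.009],[0,0,0],1],[[0.0089,0,0.009],[0,0,0],1],[[0.0085,0,0.0085],[0,0,0],1],[[0,0,0],[0,0,0],1],[[0,0,0],[0,0,0],1],[[0.0004,0,0.0004],[0,0,0],1],[[0.0004,0,0.0004],[0,0,0],1],[[0,0,0],[0,0,0],1]]'

```text
clock: 44.58
tool_pos: [0.4644, -0.005, 0.0563]
orientation: [-180.0, 45.0, -93.8]
force: [0.0, -0.5, -1.2]
opening: 0.0557
```

Request:
servo_tool --rows '[[[0.0006,0,0.0006],[0,0,0],1],[[0.0006,0,0.0006],[0,0,0],1],[[0,0,0],[0,0,0],1],[[0,0,0],[0,0,0],1]]'

```text
clock: 44.92
tool_pos: [0.4644, -0.005, 0.0546]
orientation: [-180.0, 45.0, -93.8]
force: [0.2, 0.9, -0.7]
opening: 0.0556
```

Request:
servo_tool --rows '[[[0.0005,0,0.0005],[0,0,0],1],[[0,0,0],[0,0,0],1],[[0,0,0],[0,0,0],1]]'

```text
clock: 45.17
tool_pos: [0.4645, -0.005, 0.0543]
orientation: [-180.0, 45.0, -93.8]
force: [-0.8, -0.9, 5.6]
opening: 0.0552
```

Request:
servo_tool --rows '[[[0,0,0],[0,0,0],0.3],[[0,0,0],[0,0,0],0.2],[[0,0,0],[0,0,0],0.1],[[0,0,0],[0,0,0],0.05],[[0,0,0],[0,0,0],0],[[0,0,0],[0,0,0],0],[[0,0,0],[0,0,0],0],[[0,0,-0.01],[0,0,0],0],[[0,0,-0.02],[0,0,0],0],[[0,0,-0.025],[0,0,0],0],[[0,0,-0.025],[0,0,0],0],[[0,0,-0.025],[0,0,0],0],[[0,0,-0.025],[0,0,0],0],[[0,0,-0.025],[0,0,0],0],[[0,0,0],[0,0,0],0],[[0,0,0],[0,0,0],0]]'

```text
clock: 46.5
tool_pos: [0.4574, -0.1156, 0.1646]
orientation: [-179.8, 44.9, -93.8]
force: [0.0, 0.6, -0.8]
opening: 0.0881
```

```bash
python3 tv.py 0.5393 0.3854 0.2; python3 - <<'E'
from h import *
im=snap("scene","s17"); cv2.imwrite("pics/s17b.png",cv2.resize(im[100:270,150:400,::-1],None,fx=3.2,fy=3.2,interpolation=cv2.INTER_CUBIC))
E
```

```text
tcp [ 0.4574 -0.1156  0.1646] J [-26.6  20.8  -7.3 -40.9 -84.6  35.3] axes
 [[-0.047 -0.998  0.05 ]
 [-0.706  0.068  0.704]
 [-0.706 -0.002 -0.708]]
total shift tool [-0.3828 -0.0475  0.3319] up in tool [-0.706 -0.002 -0.708]
```

View pics/s17b.png

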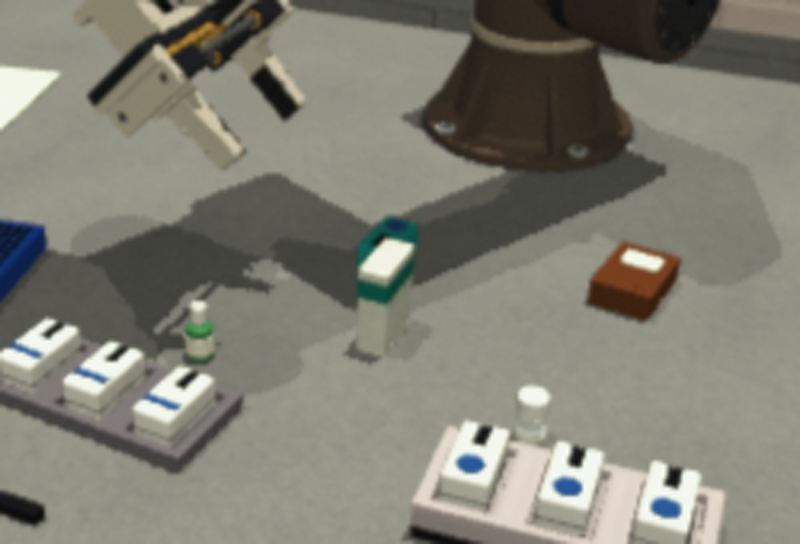

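Request:
servo_tool --rows '[[[-0.0176,0,-0.0177],[0,0,0],0],[[-0.0176,0,-0.0177],[0,0,0],0.2],[[-0.0176,0,-0.0177],[0,0,0],0.4],[[-0.0176,0,-0.0177],[0,0,0],0.4],[[0,0,0],[0,0.75,0],0.4],[[0,0,0],[0,0.75,0],0.4],[[0,0,0],[0,0.75,0],0.4],[[0,0,0],[0,0.75,0],0.4],[[0,0,0],[0,0.75,0],0.4],[[0,0,0],[0,0.75,0],0.4],[[0,0,0],[0,0.75,0],0.4],[[0,0,0],[0,0.75,0],0.4],[[0,0,0],[0,0.75,0],0.4],[[0,0,0],[0,0.75,0],0.4],[[0,0,0],[0,0,0],0.4],[[0,0,0],[0,0,0],0.4],[[0,0,0],[0,0,0],0.4]]'

```text
clock: 47.97
tool_pos: [0.4566, -0.1139, 0.2627]
orientation: [179.9, 0.1, -93.8]
force: [-0.0, -0.1, 0.1]
opening: 0.0522
```

```bash
python3 plan.py 0.4495 0.3766 0.2 -84.5 18
```

```text
n 18 row [-0.0273, 0.0001, 0.0035] [0.001, 0.001, -0.086] | tcp [ 0.4566 -0.1139  0.2627] ori [ 1.7993e+02  9.0000e-02 -9.3760e+01] t 47.97 open 0.0522
```

Request:
servo_tool --rows '[[[-0.0273,0.0001,0.0035],[0,0,-0.086],0.4],[[-0.0273,0.0001,0.0035],[0,0,-0.086],0.4],[[-0.0273,0.0001,0.0035],[0,0,-0.086],0.4],[[-0.0273,0.0001,0.0035],[0,0,-0.086],0.4],[[-0.0273,0.0001,0.0035],[0,0,-0.086],0.4],[[-0.0273,0.0001,0.0035],[0,0,-0.086],0.4],[[-0.0273,0.0001,0.0035],[0,0,-0.086],0.4],[[-0.0273,0.0001,0.0035],[0,0,-0.086],0.4],[[-0.0273,0.0001,0.0035],[0,0,-0.086],0.4],[[-0.0273,0.0001,0.0035],[0,0,-0.086],0.4],[[-0.0273,0.0001,0.0035],[0,0,-0.086],0.4],[[-0.0273,0.0001,0.0035],[0,0,-0.086],0.4],[[-0.0273,0.0001,0.0035],[0,0,-0.086],0.4],[[-0.0273,0.0001,0.0035],[0,0,-0.086],0.4],[[-0.0273,0.0001,0.0035],[0,0,-0.086],0.4],[[-0.0273,0.0001,0.0035],[0,0,-0.086],0.4],[[-0.0273,0.0001,0.0035],[0,0,-0.086],0.4],[[-0.0273,0.0001,0.0035],[0,0,-0.086],0.4],[[0,0,0],[0,0,0],0.4],[[0,0,0],[0,0,0],0.4]]'

```text
clock: 49.63
tool_pos: [0.4508, 0.3765, 0.199]
orientation: [179.9, -0.0, -84.6]
force: [0.8, 0.1, -0.4]
opening: 0.0526
```

Request:
servo_tool --rows '[[[0,0,0],[0,0,0],0.4],[[0,0,0],[0,0,0],0.4]]'

```text
clock: 49.8
tool_pos: [0.451, 0.3751, 0.2002]
orientation: [180.0, 0.0, -84.6]
force: [0.2, -1.5, -0.8]
opening: 0.0526
```

```bash
python3 plan.py 0.4495 0.3766 0.0424 -84.5 8; python3 - <<'E'
from h import *
import pickle
C=cam("wrist"); im=snap("wrist","w18"); pickle.dump((C,im),open("w18.pkl","wb"))
cv2.imwrite("pics/w18c.png",cv2.resize(im[130:222,110:290,::-1],None,fx=4.4,fy=4.4,interpolation=cv2.INTER_CUBIC))
t=snap("top","top18"); cv2.imwrite("pics/top18c.png",cv2.resize(t[100:290,80:380,::-1],None,fx=2.6,fy=2.6,interpolation=cv2.INTER_CUBIC))
E
python3 top.py pics/top18.png
```

```text
n 8 row [-0.0002, 0.0002, 0.0197] [0.001, 0.0, -0.003] | tcp [0.451  0.3751 0.2002] ori [179.96   0.   -84.64] t 49.8 open 0.0526
round px [183.3 134.7] area 310 xy [0.6402 0.1929] yaw 0.9 cost 0.092
round px [208.3 134.2] area 298 xy [0.6423 0.1258] yaw 1.6 cost 0.1
round px [159.5 136.1] area 327 xy [0.6375 0.2591] yaw 5.9 cost 0.167
bar px [297.1 136.1] area 307 xy [ 0.6401 -0.1138] yaw -7.4 cost 0.089
bar px [321.4 139.6] area 301 xy [ 0.6303 -0.1808] yaw -5.9 cost 0.117
bar px [345.8 143.2] area 297 xy [ 0.6222 -0.2459] yaw -10.2 cost 0.17
```

View pics/w18c.png

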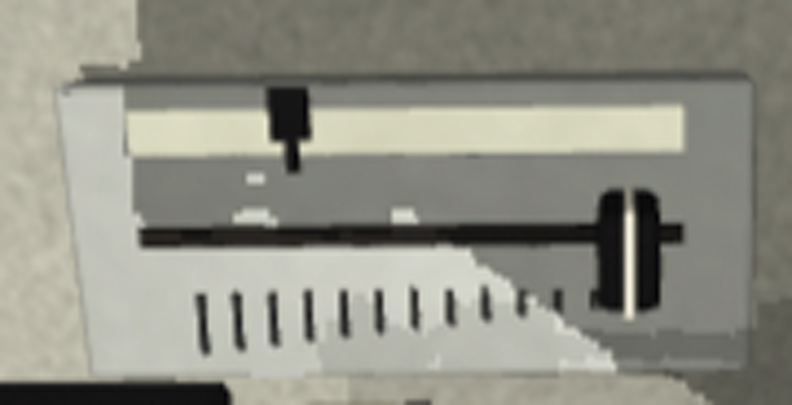

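View pics/top18c.png

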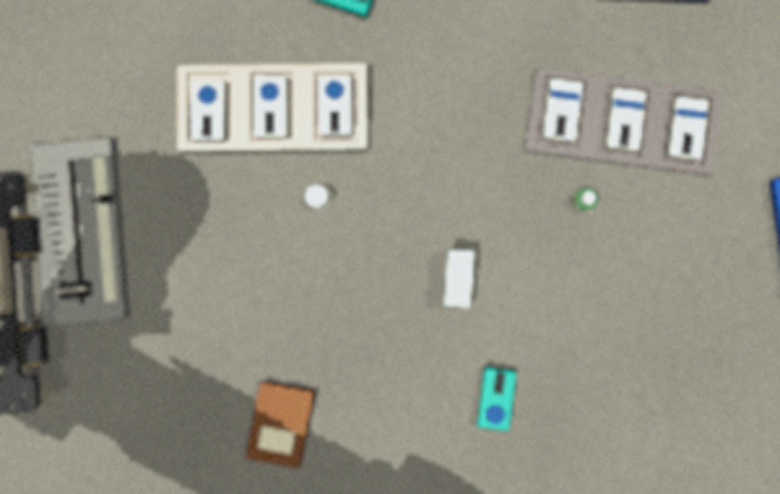

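```bash
python3 - <<'E'
import cv2
t=cv2.imread("pics/top18.png"); cv2.imwrite("pics/top18d.png",cv2.resize(t[120:163,142:228],None,fx=9,fy=9,interpolation=cv2.INTER_CUBIC))
E
```

```text
(no output)
```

View pics/top18d.png

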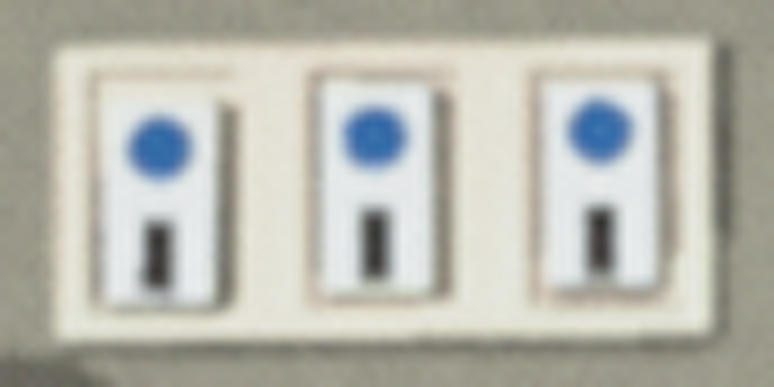

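```bash
python3 plan.py 0.63 0.25 0.2 -84.5 8
```

```text
n 8 row [0.0177, -0.0208, 0.0001] [0.0, 0.001, -0.003] | tcp [0.4509 0.3752 0.2006] ori [ 1.800e+02  3.000e-02 -8.463e+01] t 49.9 open 0.0523
```

Request:
servo_tool --rows '[[[0.0177,-0.0208,0],[0,0,0],0.4],[[0.0177,-0.0208,0],[0,0,0],0.4],[[0.0177,-0.0208,0],[0,0,0],0.4],[[0.0177,-0.0208,0],[0,0,0],0.4],[[0.0177,-0.0208,0],[0,0,0],0.4],[[0.0177,-0.0208,0],[0,0,0],0.4],[[0.0177,-0.0208,0],[0,0,0],0.4],[[0.0177,-0.0208,0],[0,0,0],0.4],[[0,0,0],[0,0,0],0.4],[[0,0,0],[0,0,0],0.4],[[0,0,0],[0,0,0],0.4]]'

```text
clock: 50.82
tool_pos: [0.6295, 0.2504, 0.2003]
orientation: [180.0, 0.0, -84.6]
force: [-0.1, 0.6, -0.9]
opening: 0.0527
```

```bash
python3 - <<'E'
from h import *
C=cam("wrist"); im=snap("wrist","w19")
v=cv2.resize(im[:,:,::-1],(800,600),interpolation=cv2.INTER_CUBIC).copy(); cv2.imwrite("pics/w19b.png",v)
P=w2p(C,[[.637,.2536,.052],[.638,.188,.052]]); print(P*1.5625)
E
```

```text
[[382.0778808  287.43082076]
 [389.12369107 193.64826433]]
```

View pics/w19b.png

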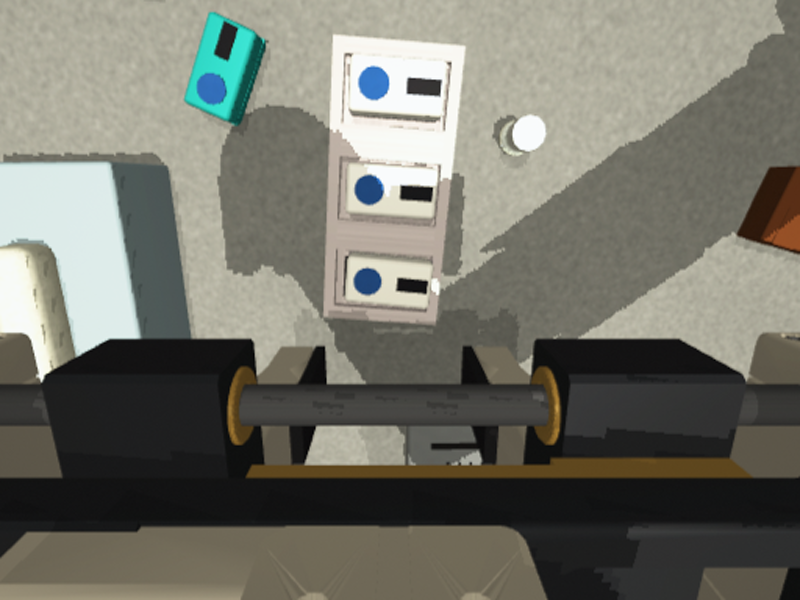

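```bash
python3 - <<'E'
import cv2
t=cv2.imread("pics/w19.png"); cv2.imwrite("pics/w19c.png",cv2.resize(t[95:212,200:305],None,fx=5,fy=5,interpolation=cv2.INTER_CUBIC))
E
```

```text
(no output)
```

View pics/w19c.png

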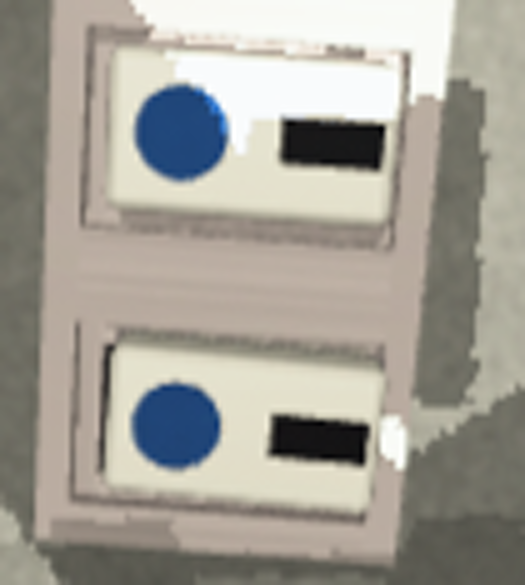

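```bash
python3 - <<'E'
from h import *
C=cam("wrist"); im=cv2.imread("pics/w19.png")
v=cv2.resize(im[95:212,200:305],None,fx=5,fy=5,interpolation=cv2.INTER_CUBIC)
def T(P): return ((np.array(P)-[200,95]+.5)*5-.5).astype(np.int32)
for n,q in(("nest3 (knocked?)",((118,340),(383,362),(370,512),(105,487))),("nest2",((110,45),(400,67),(392,222),(106,206)))):
    X=p2w(C,[[200+(a+.5)/5-.5,95+(b+.5)/5-.5] for a,b in q],.052)
    e=[np.linalg.norm(X[i]-X[(i+1)%4])*1e3 for i in range(4)]; d=X[0]-X[1]
    print(n,X.mean(0),"edges mm",np.round(e,1),"yaw",np.degrees(np.arctan2(d[1],d[0])))
for c in((.637,.2536),(.638,.188)):
    for z,L,W in((.032,.072,.044),(.024,.072,.044)):
        cv2.polylines(v,[T(w2p(C,box(*c,np.radians(1),L,W,z,z)[:4]))],True,(0,0,255) if z>.03 else (0,180,0),1)
cv2.imwrite("pics/w19d.png",v)
E
```

```text
nest3 (knocked?) [0.63282237 0.24908372 0.052     ] edges mm [58.6 34.5 60.3 33.7] yaw 0.6978749375020352
nest2 [0.63696275 0.18628474 0.052     ] edges mm [60.7 31.9 61.5 33. ] yaw 1.3351436582970644
```

View pics/w19d.png

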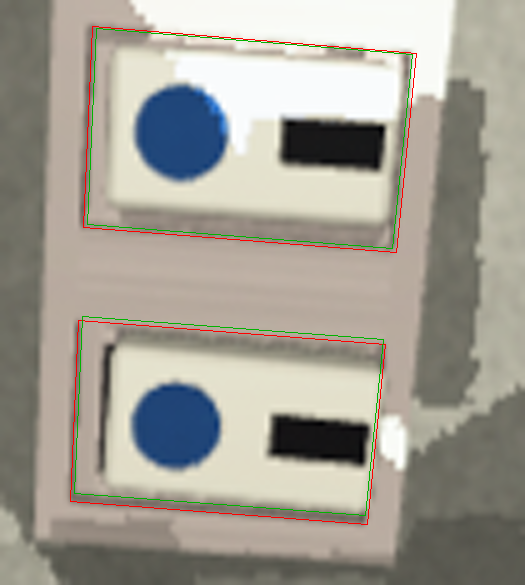

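```bash
python3 plan.py 0.4497 0.3766 0.15 -84.4 8
```

```text
n 8 row [-0.0178, 0.0208, 0.0063] [-0.0, 0.0, -0.003] | tcp [0.6292 0.2509 0.2005] ori [-1.800e+02  2.000e-02 -8.456e+01] t 50.87 open 0.0525
```

Request:
servo_tool --rows '[[[-0.0178,0.0208,0.0063],[0,0,0],0.4],[[-0.0178,0.0208,0.0063],[0,0,0],0.4],[[-0.0178,0.0208,0.0063],[0,0,0],0.4],[[-0.0178,0.0208,0.0063],[0,0,-0.03],0.4],[[-0.0178,0.0208,0.0063],[0,0,0],0.4],[[-0.0178,0.0208,0.0063],[0,0,0],0.4],[[-0.0178,0.0208,0.0063],[0,0,0],0.4],[[-0.0178,0.0208,0.0063],[0,0,0],0.4],[[0,0,0],[0,0,0],0.4],[[0,0,0],[0,0,0],0.4],[[0,0,0],[0,0,0],0.4]]'

```text
clock: 51.78
tool_pos: [0.4497, 0.3773, 0.1505]
orientation: [-180.0, 0.0, -84.3]
force: [-0.4, -0.4, -0.5]
opening: 0.0525
```

```bash
python3 plan.py 0.4497 0.3766 0.0424 -84.4 6
```

```text
n 6 row [0.0001, 0.0, 0.018] [-0.001, 0.001, 0.004] | tcp [0.4497 0.3773 0.1505] ori [-1.7996e+02  4.0000e-02 -8.4250e+01] t 51.78 open 0.0525
```

Request:
servo_tool --rows '[[[-0.0005,0,0.018],[0,0,0],0.4],[[-0.0005,0,0.018],[0,0,0],0.4],[[-0.0005,0,0.018],[0,0,0],0.4],[[-0.0005,0,0.018],[0,0,0],0.4],[[-0.0005,0,0.018],[0,0,0],0.4],[[-0.0005,0,0.018],[0,0,0],0.4],[[0,0,0],[0,0,0],0.6],[[0,0,0],[0,0,0],0.8],[[0,0,0],[0,0,0],1],[[0,0,0],[0,0,0],1],[[0,0,0],[0,0,0],1],[[0,0,0],[0,0,0],1],[[0,0,0],[0,0,0],1],[[0,0,0],[0,0,0],1]]'

```text
clock: 52.95
tool_pos: [0.4502, 0.3801, 0.0428]
orientation: [-179.9, 0.1, -84.3]
force: [-1.7, -0.1, 5.9]
opening: 0.0158
```

Request:
servo_tool --rows '[[[0,-0.004,0],[0,0,0],1],[[0,-0.008,0],[0,0,0],1],[[0,-0.01,0],[0,0,0],1],[[0,-0.01,0],[0,0,0],1],[[0,-0.01,0],[0,0,0],1],[[0,-0.01,0],[0,0,0],1],[[0,-0.01,0],[0,0,0],1],[[0,-0.01,0],[0,0,0],1],[[0,-0.008,0],[0,0,0],1],[[0,-0.006,0],[0,0,0],1],[[0,-0.004,0],[0,0,0],1],[[0,0,0],[0,0,0],1],[[0,0,0],[0,0,0],1],[[0,0,0],[0,0,0],1]]'

```text
clock: 54.12
tool_pos: [0.5403, 0.3894, 0.0428]
orientation: [-179.9, 0.1, -84.3]
force: [0.6, 1.0, 5.1]
opening: 0.0157
```

```bash
python3 - <<'E'
from h import *
import pickle
o=telemetry.get_obs(); C=cam("wrist"); im=snap("wrist","w20"); pickle.dump((C,im),open("w20.pkl","wb"))
print(o["tool_pos"],o["orientation"],o["force"])
cv2.imwrite("pics/w20c.png",cv2.resize(im[150:290,180:340,::-1],None,fx=5,fy=4.2,interpolation=cv2.INTER_CUBIC))
C,_=pickle.load(open("w18.pkl","rb"))
g=lambda u,v:[110+(u+.5)/4.4-.5,130+(v+.5)/4.4-.5]
u=np.array([np.cos(np.radians(5.8)),np.sin(np.radians(5.8)),0])
S=p2w(C,[g(139,237),g(684,234)],.026); m=S.mean(0)
r=p2w(C,g(293,170),.028)[0]; f=p2w(C,g(628,192),.06)[0]
print("rider",(r-m)@u+.06,"fader",(f-m)@u+.06,"len",np.linalg.norm(S[0]-S[1]))
E
```

```text
[0.5402916  0.38937618 0.04282569] [-1.79885240e+02  7.77010175e-02 -8.43345343e+01] [0.61110461 1.03398886 5.1480274 ]
rider 0.09072175603059313 fader 0.0001958733295418999 len 0.15045315345048169
```

View pics/w20c.png

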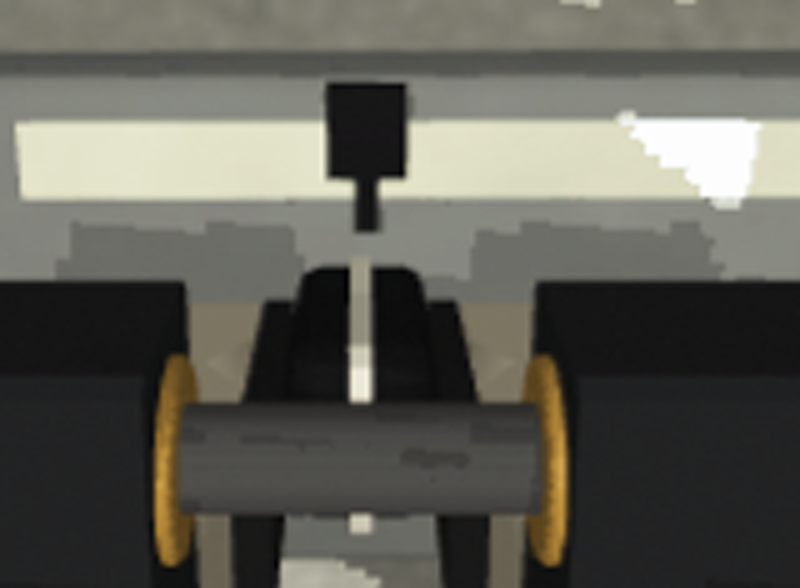

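```bash
python3 - <<'E'
from h import *
import pickle
C,im=pickle.load(open("w20.pkl","rb"))
g=lambda u,v:[180+(u+.5)/5-.5,150+(v+.5)/4.2-.5]
u=np.array([np.cos(np.radians(5.8)),np.sin(np.radians(5.8)),0])
for z in(.027,.028,.03):
    r=p2w(C,g(367.5,222),z)[0]; f=p2w(C,g(361.5,275),.06)[0]; print(z,"rider-fader",(r-f)@u,r,f)
E
```

```text
0.027 rider-fader -0.0007202078331731756 [0.54088331 0.37220767 0.027     ] [0.54193525 0.36897824 0.06      ]
0.028 rider-fader -0.000717731591007165 [0.54091742 0.37189635 0.028     ] [0.54193525 0.36897824 0.06      ]
0.03 rider-fader -0.0007127791066752539 [0.54098564 0.37127369 0.03      ] [0.54193525 0.36897824 0.06      ]
```

Request:
servo_tool --rows '[[[0,0.0006,0],[0,0,0],1],[[0,0,0],[0,0,0],1],[[0,0,0],[0,0,0],1],[[0,0,0],[0,0,0],1],[[0,0,0],[0,0,0],0.75],[[0,0,0],[0,0,0],0.65],[[0,0,0],[0,0,0],0.55],[[0,0,0],[0,0,0],0.5],[[0,0,0],[0,0,0],0.5]]'

```text
clock: 54.92
tool_pos: [0.5386, 0.3882, 0.0415]
orientation: [180.0, -0.0, -84.4]
force: [1.2, -0.2, 0.5]
opening: 0.0417
```

Request:
servo_tool --rows '[[[0,0,-0.01],[0,0,0],0.4],[[0,0,-0.03],[0,0,0],0.4],[[0,0,-0.03],[0,0,0],0.4],[[0,0,-0.03],[0,0,0],0.4],[[0,0,-0.03],[0,0,0],0.4],[[0,0,-0.03],[0,0,0],0.4],[[0,0,0],[0,0,0],0.4],[[0,0,0],[0,0,0],0.4],[[0,0,0],[0,0,0],0.4]]'

```text
clock: 55.67
tool_pos: [0.5386, 0.3883, 0.2022]
orientation: [180.0, 0.0, -84.4]
force: [0.2, -0.0, -0.5]
opening: 0.0527
```

```bash
python3 - <<'E'
from h import *
import pickle
o=telemetry.get_obs(); C=cam("wrist"); im=snap("wrist","w21"); pickle.dump((C,im),open("w21.pkl","wb"))
print(o["tool_pos"],o["orientation"])
cv2.imwrite("pics/w21c.png",cv2.resize(im[140:220,180:340,::-1],None,fx=5,fy=5,interpolation=cv2.INTER_CUBIC))
t=snap("top","top21"); s=snap("scene","s21"); cv2.imwrite("pics/s21b.png",cv2.resize(s[:,:,::-1],(800,600),interpolation=cv2.INTER_CUBIC))
cv2.imwrite("pics/top21c.png",cv2.resize(t[50:290,80:380,::-1],None,fx=2.5,fy=2.5,interpolation=cv2.INTER_CUBIC))
E
python3 top.py pics/top21.png
```

```text
[0.53856365 0.38832882 0.2022019 ] [ 1.79995786e+02  3.33877870e-02 -8.43778852e+01]
round px [159.5 136.1] area 326 xy [0.6371 0.2592] yaw 5.5 cost 0.165
round px [183.2 134.8] area 309 xy [0.6402 0.1938] yaw 0.5 cost 0.098
round px [208.3 134.2] area 298 xy [0.6423 0.1258] yaw 1.6 cost 0.1
bar px [296.8 136.1] area 308 xy [ 0.6401 -0.1138] yaw -7.0 cost 0.085
bar px [321.1 139.6] area 300 xy [ 0.6303 -0.1805] yaw -7.1 cost 0.121
bar px [345.8 143.2] area 298 xy [ 0.6217 -0.246 ] yaw -10.0 cost 0.165
```

View pics/w21c.png

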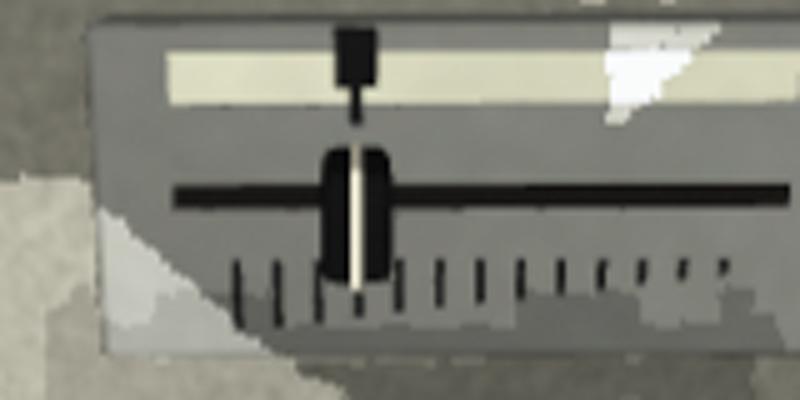

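View pics/top21c.png

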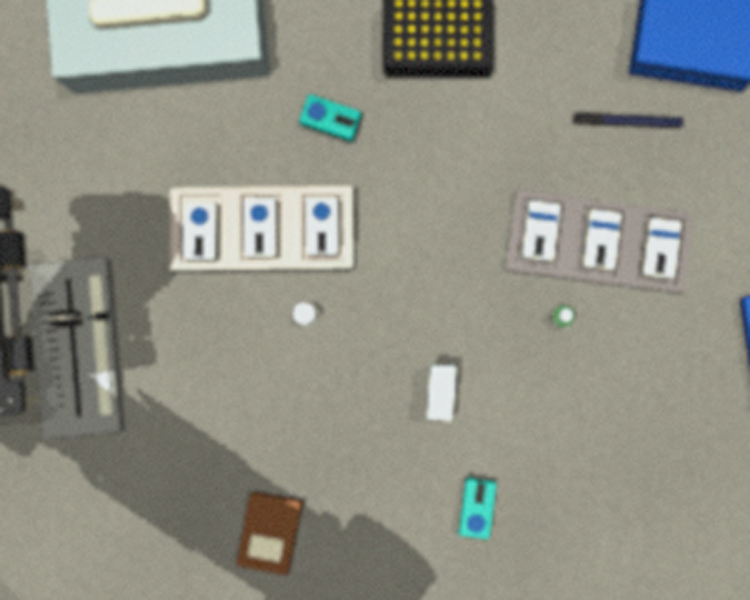

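View pics/s21b.png

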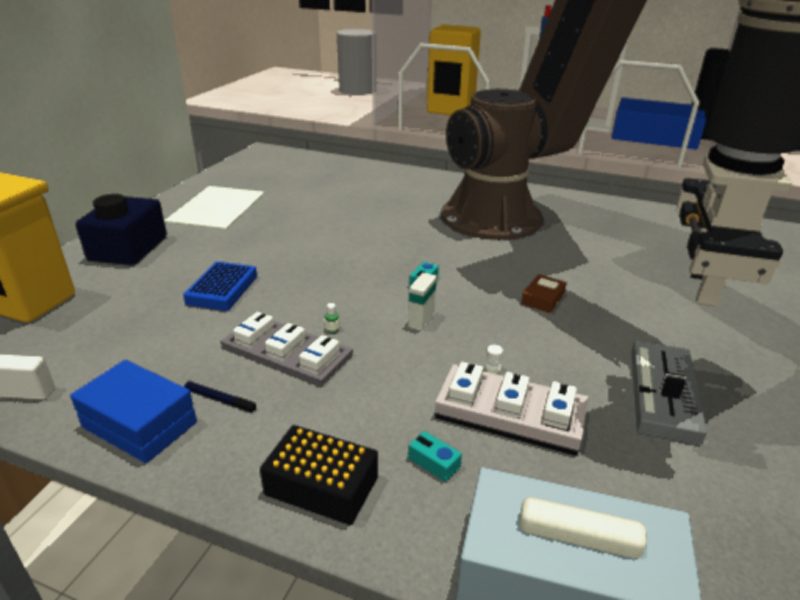

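```bash
python3 - <<'E'
from h import *
import pickle
C,im=pickle.load(open("w21.pkl","rb"))
u=np.array([np.cos(np.radians(5.8)),np.sin(np.radians(5.8)),0])
g=im.astype(float).mean(2)
# rider pointer: dark columns rows ~161..163 ; line: bright columns on grip rows 172..180
def dark(rows,c0,c1): w=np.clip(110-g[rows,c0:c1],0,None).sum(0); return (w*np.arange(c0,c1)).sum()/w.sum()
def bright(rows,c0,c1): w=np.clip(g[rows,c0:c1]-60,0,None).sum(0); return (w*np.arange(c0,c1)).sum()/w.sum()
ur=dark(slice(159,164),245,257); uf=bright(slice(171,176),246,256); print(ur,uf)
r=p2w(C,[ur,161],.028)[0]; f=p2w(C,[uf,173],.06)[0]
print("rider-fader mm",1e3*(r-f)@u)
E
```

```text
250.69859813084113 250.66587607471095
rider-fader mm 0.053115447532584334
```

```bash
python3 - <<'E'
import cv2
s=cv2.imread("pics/s21.png"); cv2.imwrite("pics/s21c.png",cv2.resize(s[222:292,272:382],None,fx=7,fy=7,interpolation=cv2.INTER_CUBIC))
E
```

```text
(no output)
```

View pics/s21c.png

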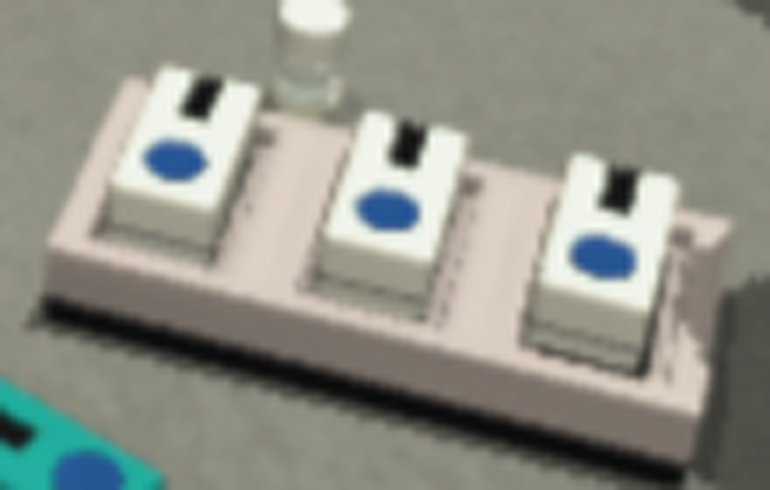

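```bash
cat > tri.py <<'E'
from h import *
import sys
def feats(im,guess,cu):
    hsv=cv2.cvtColor(im,cv2.COLOR_RGB2HSV).astype(int); H,S,V=hsv[...,0],hsv[...,1],hsv[...,2]
    wt=np.clip(S-40,0,None)*((H>98)&(H<122)) if cu=="tag" else np.clip(150-V,0,None)
    u,v=guess; r=4 if cu=="tag" else 4
    for _ in range(6):
        a,b=int(round(u)),int(round(v)); w=wt[b-r:b+r+1,a-r:a+r+1].astype(float)
        yy,xx=np.mgrid[b-r:b+r+1,a-r:a+r+1]; u,v=(w*xx).sum()/w.sum(),(w*yy).sum()/w.sum()
    return u,v
def run(topf,scf):
    T=cv2.imread(topf)[:,:,::-1].copy(); S=cv2.imread(scf)[:,:,::-1].copy()
    Ct,Cs=cam("top"),cam("scene"); Pm=lambda C:C[0]@np.c_[C[1],C[2]]
    for n,nc in(("inc y.12",(.6389,.1217)),("inc y.19",(.638,.188)),("inc y.25",(.634,.250))):
        out=[]
        for k,dx in(("tag",.0165),("win",-.017)):
            X=[nc[0]+dx,nc[1]+(0.0),.052]
            a=feats(T,w2p(Ct,X)[0],k); b=feats(S,w2p(Cs,X)[0],k)
            Q=cv2.triangulatePoints(Pm(Ct),Pm(Cs),np.array(a).reshape(2,1),np.array(b).reshape(2,1)); Q=(Q[:3]/Q[3]).ravel()
            out.append(Q); print(n,k,np.round(a,1),np.round(b,1),np.round(Q*1e3,1))
        print("  dist",np.round(1e3*np.linalg.norm(out[0]-out[1]),1),"dz(tag-win)",np.round(1e3*(out[0]-out[1])[2],1))
run(*sys.argv[1:3])
E
python3 tri.py pics/top21.png pics/s21.png; python3 tri.py pics/top18.png pics/s17.png
```

```text
inc y.12 tag [208.1 134.1] [296.6 244.5] [653.6 121.6  50.2]
inc y.12 win [208.2 146.2] [300.5 235.3] [621.2 121.   51.1]
  dist 32.4 dz(tag-win) -0.8
inc y.19 tag [183.1 134.8] [327.  251.6] [651.2 187.9  50.2]
inc y.19 win [183.2 146.8] [329.9 242. ] [619.1 187.   51.4]
  dist 32.1 dz(tag-win) -1.1
inc y.25 tag [159.2 136. ] [357.7 258.3] [647.3 251.3  50.2]
inc y.25 win [159.  148.1] [360.2 248.3] [615.1 251.1  51.5]
  dist 32.3 dz(tag-win) -1.2
inc y.12 tag [208.1 134.1] [296.6 244.5] [653.6 121.6  50.2]
inc y.12 win [208.2 146.2] [300.4 235.4] [621.3 121.   50.8]
  dist 32.3 dz(tag-win) -0.6
inc y.19 tag [183.1 134.8] [327.  251.6] [651.2 187.8  50.3]
inc y.19 win [183.2 146.8] [329.9 242.1] [619.1 187.   51.1]
  dist 32.1 dz(tag-win) -0.9
inc y.25 tag [159.2 136. ] [357.7 258.3] [647.3 251.3  50.2]
inc y.25 win [159.1 148.1] [360.2 248.4] [615.1 251.1  51.2]
  dist 32.2 dz(tag-win) -1.0
```

```bash
python3 -c "
from plant import telemetry, optics, ctrl
print(telemetry.get_obs()['clock'],telemetry.get_obs()['qvel'].round(2)); print(ctrl.close_job())"
```

```text
55.8167 [-0.04  0.28  0.28  0.21 -0.03 -0.09]
the job is handed in; nothing more can be done
None
```

The job is done and handed in at about 56 s of the 210 s allowed. I slid the fader to its zero end first and felt the stop at about 18 N. I then put the three round-tag cartridges in the incubator nests and the three bar-tag cartridges in the reject tray. After that I stood the carton on a small end where it lay, and last of all slid the fader up to the rider.

**Last checks:**
- **Fader and rider:** the fader's line is within 0.1 mm of the rider by the wrist camera. I saw no sign that the rider had moved.
- **Cartridges:** all six show in their nests, tag up. In the incubator, tag and window heights from two cameras agree to about 1 mm, so those three lie flat; the tray I checked only by eye.
- **Carton and bystanders:** the carton is upright, and the dropper, vial, marker and look-alikes look undisturbed.
- **Off-centre cartridge:** the one in the incubator nest nearest the control box shifted about 4 mm towards the robot after I placed it. It is still flat and inside the nest, so I left it.
- **Disagreements:** the top and wrist cameras differed by up to about 2 mm on cartridge positions, within their calibration. The top-view silhouette fit gave that cartridge a 5–6° turn; the wrist view gave about 1°.

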